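Fill the sugar bowl with tongs

ROBOT

A 6-joint arm with a two-finger parallel gripper is mounted at the origin on the work surface. World frame = base frame: x ahead of the robot, y to its left, z up, the work surface at z = 0. Lengths are in m, angles in rad, forces in N, time in s.
With the tool pointing down it reaches from about 0.375 to 0.825 m from the base axis. Payload 5.5 kg.
Tool frame: the origin (TCP) lies at the centre of the arm's flange, where the gripper is bolted on; the fingertips stand 173 mm ahead of it and the grasp point (between the pads) lies 155 mm ahead of it; z points along the fingers, y is the direction in which the jaws open and shut (so a half turn about z gives the same grasp; the last joint's range is limited). The gripper opens to 85 mm and grips with 20 to 120 N. Pads are 22 mm wide; open, the fingers measure 114 mm over their backs; the gripper's body (76 mm by 85 mm) begins 54 mm behind the grasp point. The pads swing forward as they close: fully open they stand 13 mm farther back than shut.
Start: joints at [-1.208, 0.314, -0.047, 1.21, 0, 1.571], TCP at [0.213, -0.561, 0.405] pointing down, gripper open.
Joint ranges: [-2.67, 2.67], [-0.69, 1.73], [-1.03, 1.25], [-2.08, 2.16], [-1.42, 1.45], [-3.14, 3.14]. Speed limits (rad/s): [2.39, 2.39, 3.01, 3.14, 3.14, 3.14].

INTERFACE

Orientations are given as a unit quaternion [w, x, y, z].
In Python, from cell import * gives the robot as it stands. The module is installed in compiled form; this text tells all that it offers.
- The arm moves only by the tool arm_command, never from a script. Its argument "moves" is a list of rows, each a list of 7 numbers: the gripper command: -1 is fully open, 1 is shut, values between are in proportion, then the shift along the tool's x, y, z in cm, then the turn, a rotation vector about the tool's x, y, z in rad. A call has 1 to 12 rows; each row shifts and turns the commanded pose from where the row before left it, along the tool's axes as they then stand; what a row does not reach is not made up. A row lasts 1/12 s, in which the tool goes at most 41.7 mm and 7.16 degrees, less where a joint would pass 70% of its speed; a pose out of reach is approached as far as the arm can. A call is refused whole if a number of a shift passes 4.17 or a number of a turn 0.125, either way. A call with a gripper value outside its range is refused whole. The fingers move at their own pace and stop on an object; the grip force is fixed at half the most. Time passes only in rows, so rows that do not move let the fingers close. It gives the time, the measured TCP pose, the force and the opening at its end, in the units of the state.
- get_state(): the state, without advancing time (a new reading comes with each control period).
- camera(name): name is "side" or "top" or "wrist"; returns the picture (384x512x3 uint8, red, green, blue); there is no depth.
- camera_model(name): a dict with "intrinsics" (3x3 intrinsics, pixels), "dist_coeffs" ([k1, k2, p1, p2, k3] as OpenCV has them; the pictures are not rectified), "eye" and "rotation" of the camera in the world. Camera axes: x right, y up, looking along -z (the intrinsics and any distortion apply to the point x, -y, -z); pixel columns grow to the right and rows downward; lengths in m; the calibration is good to about 2 mm. A picture is of the moment at which its call begins: read the wrist's pose just before it. camera_model takes no time and is no camera call; for the wrist camera it gives the pose at the moment of the call.
- hand_in(): hands the job in, once; it reports no verdict.
The state is a dict: "time_s": time; "joint_pos": joint angles; "joint_vel": joint speeds; "joint_efforts": joint torques, N m; "eef_pos": TCP position; "tcp_rot": TCP orientation; "force": force on the tool from outside, world axes, zero at the start; "wrist_torque": the same for the moment, N m; "finger_gap": opening from 0.0 (shut) to 1.0 (fully open).
Only numpy, scipy, OpenCV 4.12 (cv2) and the standard library are available. Lean on these libraries where they do the work, as an engineer would, in place of code of your own. Each camera call takes 0.05 s, during which the arm holds its last target.

TASK

In the catering stockroom, take the spring tongs off their rail and use them to move the two whole sugar lumps from the steel tray into the white sugar bowl, setting them down in it rather than letting them fall from a height; the broken piece stays in the tray, and the gripper itself must never touch sugar. Then hang the tongs back astride the rail as you found them and let go. Leave the bowl, the jar, the carton and the spoon where they stand.

Things in the scene. Friction and masses are not known exactly. Their poses are not given: they have to be found in the camera images.
- tongs_pin (a point): pivot pin (10 mm thick, 20 mm long) at the top of small steel spring tongs, 133 mm long, about 83 g, which hang tips down astride the rail, the bar passing between the arms just under the pin. Point: the pin's centre. x along the pin (along the rail when hung), y the way the arms open, z up from tips to pin; axes fixed to arm a, so they lean by half the arms' angle when squeezed
- tongs_grip (a point): where to squeeze the tongs: mid-way between the arms, 38 mm below the pin (43 mm below the tongs' top); axes as tongs_pin. The arms are flat bands 16 mm wide, 2.5 mm thick, mirror images, with grip faces 15 to 62 mm below the pin. Outside widths here: 53 mm relaxed (60 mm at 57 mm below the pin), 39 mm and parallel when closed on a 20 mm lump, 34 mm when shut
- tongs_tip_a (a point): inner face of the tip plate of arm a, its middle, 8 mm above the tip's very end and 120 mm below the pin when closed. The plate is 18 mm wide, 16 mm tall, 3 mm thick. A lump goes half-way between the two tip points
- tongs_tip_b (a point): the same point on arm b, the other arm; the tips stand 62 mm apart relaxed
- tongs_arm (a joint): angle between the tongs' arms: 0 relaxed, held open by their spring (tips 62 mm apart), grows as they are squeezed: 0.35 on a 20 mm lump, 0.49 shut. 1 mm less width at the grip brings the tips about 3 mm closer. The spring pushes back with about 2 N at first, 7 N on a lump; part squeezed (under about 50 mm wide at the grip) they stay in the fingers, let out further they drop
- rail_mid (a point): middle of the tongs rail: a round steel bar 8 mm thick, along x of this frame for 68 mm either side, its axis 136 mm above the table; its two legs stand at 80 mm either side on a base plate 190 x 90 mm, 5 mm thick; nothing rises above the bar. The stand is fixed. Hung tongs have their pin about 9 mm above this axis, lying along it, up to some mm to one side
- lump1_c (a point): a whole brown sugar lump, 28 x 20 x 18 mm (x, y, z), 11 g, lying flat in the tray. Point: its centre. x is its long side; take it across y, the 20 mm width
- lump2_c (a point): the other whole sugar lump, exactly alike; centre and axes likewise
- piece_c (a point): the broken piece of a lump, about 17 x 20 x 18 mm with a stepped broken end, in the tray; point: 9 mm above its underside. To be left in the tray
- tray_in (a point): centre of the inner floor (3 mm above the table) of the shallow steel tray, fixed, 170 x 240 mm (x, y) outside, walls 3 mm thick, rim 25 mm above the table at most; the lumps and the piece lie in a row along its y, about 65 mm apart
- bowl_in (a point): centre of the inner floor of the white round sugar bowl, open, 116 mm across its rim and 50 mm high, wall 4 mm, 320 g, loose on the table; there is room for both lumps side by side
- bowl: the sugar bowl; origin at the centre of its underside, z up
- jar_c (a point): closed glass jar, 72 mm across, 100 mm high; point: half-way up. Not to be moved
- carton_c (a point): small closed cardboard carton, 90 x 130 x 75 mm; point: its centre. Not to be moved
- spoon_c (a point): steel spoon lying on the table; not to be moved

How it is judged:
On the way, in this order (a step that is already met when the one before it is completed fails the run):
1. the tongs are lifted off the rail (z of tongs_pin in the frame of rail_mid above 0.06 m), for 0.1 s.
2. a whole lump is lifted clear of the tray in the tongs (((z of lump1_c in the frame of tray_in above 0.045 m and contact force between tongs and lump1 above 0.2 N) or (z of lump2_c in the frame of tray_in above 0.045 m and contact force between tongs and lump2 above 0.2 N))), for 0.1 s.
3. both whole lumps lie in the bowl, out of the tongs (horizontal distance between each of lump1_c, lump2_c and bowl_in below 0.05 m and z of lump1_c in the frame of bowl between 0.005 and 0.055 m and z of lump2_c in the frame of bowl between 0.005 and 0.055 m and contact force between tongs and lump1 below 0.02 N and contact force between tongs and lump2 below 0.02 N), for 0.2 s.
At the end, for the whole second after the job is handed in: Both whole lumps rest in the bowl (centres within 50 mm of its axis), which is level and within 30 mm of its place; the broken piece is in the tray; the tongs hang at rest astride the rail (pin -5 to 20 mm above its axis, within 16 mm sideways, 75 mm of its middle, tilt under 0.4 rad) (horizontal distance between each of lump1_c, lump2_c and bowl_in below 0.05 m and z of lump1_c in the frame of bowl between 0.005 and 0.055 m and z of lump2_c in the frame of bowl between 0.005 and 0.055 m and linear speed of each of lump1, lump2, tongs below 0.02 m/s and x of piece_c in the frame of tray_in between -0.085 and 0.085 m and y of piece_c in the frame of tray_in between -0.12 and 0.12 m and z of piece_c in the frame of tray_in below 0.025 m and z of tongs_pin in the frame of rail_mid between -0.005 and 0.02 m and y of tongs_pin in the frame of rail_mid between -0.016 and 0.016 m and x of tongs_pin in the frame of rail_mid between -0.075 and 0.075 m and angle between tongs_pin's own z axis and vertical below 0.4 rad and angle between bowl's own z axis and vertical below 0.1 rad and distance of bowl from where it was at the start of the episode below 0.03 m); the robot touches nothing.
It fails at once if the gripper or arm touches a lump or the broken piece (contact force between any of the fingers, the arm and lump1 above 0.1 N or contact force between any of the fingers, the arm and lump2 above 0.1 N or contact force between any of the fingers, the arm and piece above 0.1 N).
It fails at once if a piece of sugar falls freely from more than about 60 mm ((contact force between tongs and lump1 below 0.01 N and linear speed of lump1 above 1.1 m/s) or (contact force between tongs and lump2 below 0.01 N and linear speed of lump2 above 1.1 m/s) or (contact force between tongs and piece below 0.01 N and linear speed of piece above 1.1 m/s)).
It fails at once if the broken piece is lifted out of the tray (z of piece_c in the frame of tray_in above 0.06 m).
It fails at once if the bowl is pushed more than 30 mm or tipped (distance of bowl from where it was at the start of the episode above 0.03 m or angle between bowl's own z axis and vertical above 0.35 rad).
It fails at once if the jar, carton or spoon is disturbed by more than 30 mm (distance of any of jar_c, carton_c, spoon_c from where it was at the start of the episode above 0.03 m).
It also fails if it takes over 61 s, if anything falls off the work surface, if the arm or the gripper's body presses on something with over 40 N, if the wrist force passes 120 N, or if a joint passes its speed limit or range.

## Working session

There is one attempt and no reset: what is moved stays moved. The work goes in short steps, Python scripts to look and compute and a tool call to move; the robot and the scene stay as the last step left them, time stands still between calls to the robot, and variables do not carry over. Pictures are saved under pics/ and viewed, and the job is handed in when it is done.

Besides the shell and the picture viewer there is one more tool, called after ">>>" as a command line: name --pt "numbers of a row" for each row, then --argument value for the rest. arm_command: Moves the arm, as the interface text tells. Its arguments: {"type":"object","properties":{"moves":{"type":"array"}},"required":["moves"]}

```bash
ls; mkdir -p pics; python3 - <<'E'
from cell import *
import cv2, numpy as np
print(get_state())
for n in ["side","top","wrist"]:
    m=camera_model(n); print(n,m)
    cv2.imwrite(f"pics/{n}0.png",camera(n)[:,:,::-1])
E
```

```text
pics
{'time_s': 0.0, 'joint_pos': array([-1.20800161e+00,  3.14227990e-01, -4.80594753e-02,  1.21019853e+00,
        3.62571621e-05,  1.57079441e+00]), 'joint_vel': array([ 0.00188133,  0.00135934,  0.00055362,  0.00165141, -0.00125342,
        0.00287226]), 'joint_efforts': array([-2.41160669e-03, -5.39583778e+01,  3.39750159e+01,  1.92676694e-02,
       -3.59512378e-04, -5.85443075e-06]), 'eef_pos': array([ 0.21284071, -0.56068586,  0.40384173]), 'tcp_rot': array([-8.34242204e-04,  9.83592043e-01,  1.80405043e-01, -1.34579499e-04]), 'force': array([ 0.33959476, -0.74287509,  0.04507746]), 'wrist_torque': array([-0.00014222, -0.00965561, -0.00217195]), 'finger_gap': 0.9986897399904604}
side {'intrinsics': array([[477.26859436,   0.        , 254.01730115],
       [  0.        , 477.26859436, 191.28365894],
       [  0.        ,   0.        ,   1.        ]]), 'dist_coeffs': array([-0.02514374,  0.        ,  0.        ,  0.        ,  0.        ]), 'eye': array([ 0.48148356, -0.6995837 ,  0.91665513]), 'rotation': array([ 0.93511207,  0.3435353 , -0.022636  , -0.08388403])}
top {'intrinsics': array([[445.96242115,   0.        , 251.99879454],
       [  0.        , 445.96242115, 191.4634692 ],
       [  0.        ,   0.        ,   1.        ]]), 'dist_coeffs': array([-0.06120618,  0.        ,  0.        ,  0.        ,  0.        ]), 'eye': array([ 0.41768735, -0.02810267,  1.19254705]), 'rotation': array([-0.70345217, -0.06325775,  0.04334344,  0.70659383])}
wrist {'intrinsics': array([[338.48669062,   0.        , 250.62811876],
       [  0.        , 338.48669062, 187.24618651],
       [  0.        ,   0.        ,   1.        ]]), 'dist_coeffs': array([-0.03971073,  0.        ,  0.        ,  0.        ,  0.        ]), 'eye': array([ 0.28895613, -0.53213913,  0.37362581]), 'rotation': array([ 0.812559  , -0.13250051,  0.09211181, -0.56009544])}
```

View pics/side0.png

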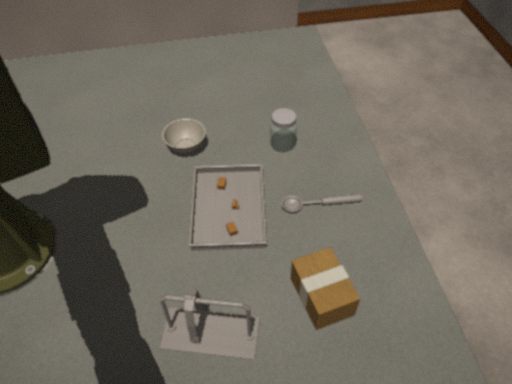

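View pics/top0.png

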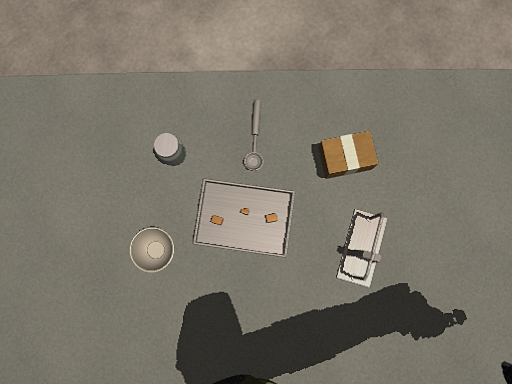

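View pics/wrist0.png

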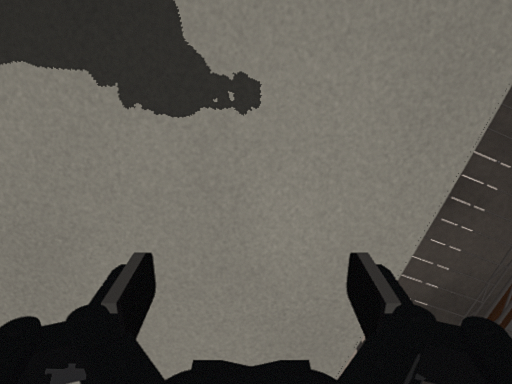

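Side view: rail stand with tongs near (205,320), tray (228,205), bowl (185,137), jar (284,125), carton (325,287), spoon (320,202). Top view: lumps near (217,220) and (271,217), piece (245,211), tongs (370,255), bowl (152,249). I'll enlarge these next.

```bash
cat > h.py <<'E'
import cv2, numpy as np
from scipy.spatial.transform import Rotation as R
def q2R(q): return R.from_quat([q[1],q[2],q[3],q[0]]).as_matrix()
F=np.diag([1.,-1,-1])
def ray(m,uv):
    uv=np.array(uv,float).reshape(-1,1,2)
    p=cv2.undistortPoints(uv,m["intrinsics"],m["dist_coeffs"]).reshape(-1,2)
    d=np.c_[p,np.ones(len(p))]@F@q2R(m["rotation"]).T
    return d/np.linalg.norm(d,axis=1)[:,None]
def onplane(m,uv,z):
    d=ray(m,uv); return m["eye"]+d*((z-m["eye"][2])/d[:,2])[:,None]
def proj(m,P):
    P=np.atleast_2d(np.array(P,float))
    pc=(P-m["eye"])@q2R(m["rotation"])@F
    return cv2.projectPoints(pc,np.zeros(3),np.zeros(3),m["intrinsics"],m["dist_coeffs"])[0].reshape(-1,2)
def tri(ms,uvs):
    A=np.zeros((3,3));b=np.zeros(3)
    for m,uv in zip(ms,uvs):
        d=ray(m,uv)[0];M=np.eye(3)-np.outer(d,d);A+=M;b+=M@m["eye"]
    X=np.linalg.solve(A,b)
    return X,[float(np.linalg.norm(np.cross(X-m["eye"],ray(m,uv)[0]))) for m,uv in zip(ms,uvs)]
def crop(im,x0,y0,x1,y1,s,name):
    c=cv2.resize(im[y0:y1,x0:x1],None,fx=s,fy=s,interpolation=cv2.INTER_CUBIC); cv2.imwrite(name,c)
E
python3 - <<'E'
from h import *
t=cv2.imread("pics/top0.png"); s=cv2.imread("pics/side0.png")
crop(t,325,200,400,295,6,"pics/t_rail.png")
crop(s,150,280,270,365,6,"pics/s_rail.png")
crop(t,185,170,305,265,6,"pics/t_tray.png")
E
```

```text
(no output)
```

View pics/t_rail.png

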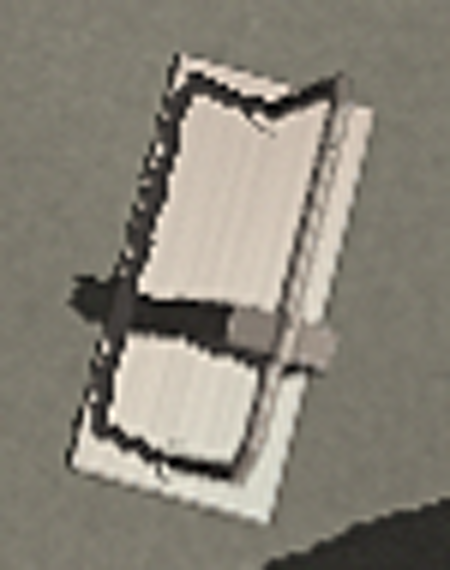

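View pics/s_rail.png

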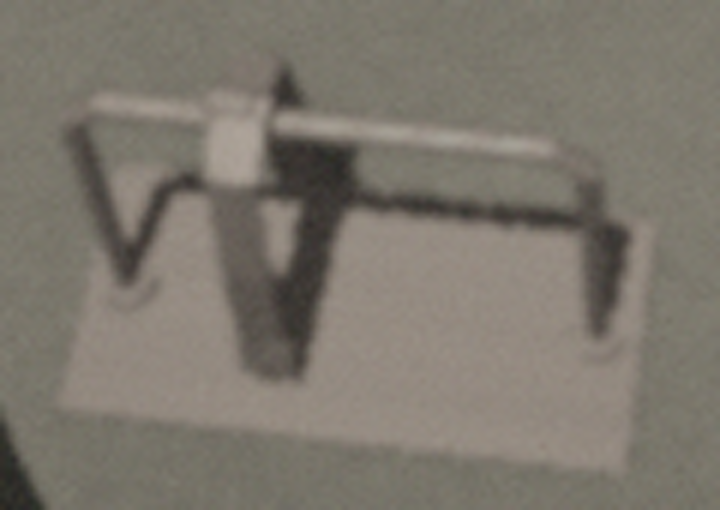

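View pics/t_tray.png

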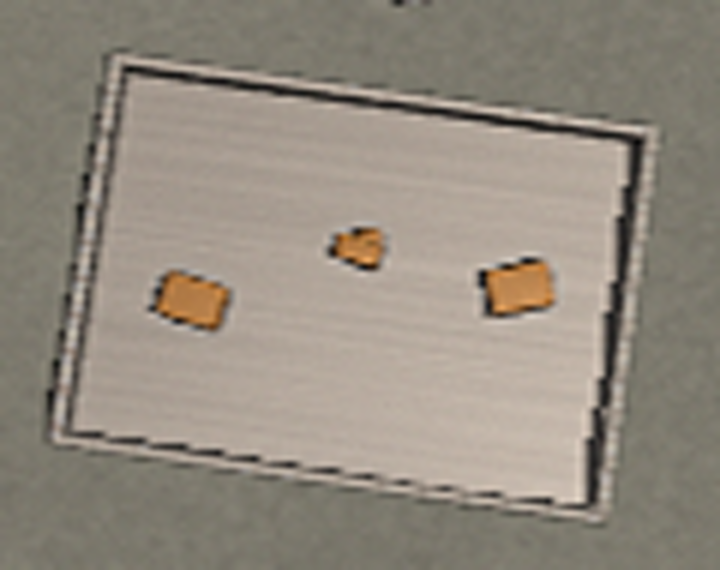

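Crops: rail bar in the top crop from about (340,90) to (243,470), tongs crossing it at (285,343); the lumps are at top-crop (193,300) and (520,287), with the piece between at (360,247).

```bash
python3 - <<'E'
from cell import *
from h import *
mt=camera_model("top"); ms=camera_model("side")
T=lambda p:(np.array(p)+.5)/6-.5+np.array([325,200]); S=lambda p:(np.array(p)+.5)/6-.5+np.array([150,280])
A=onplane(mt,[T((340,90)),T((243,470))],.136);B=onplane(ms,[S((80,108)),S((590,162))],.136)
for X in (A,B): print(X, np.degrees(np.arctan2(*(X[0]-X[1])[[1,0]])), X.mean(0),np.linalg.norm(X[0]-X[1]))
print("tongs top", onplane(mt,[T((285,343))],.15))
im=cv2.imread("pics/top0.png"); h=cv2.cvtColor(im,cv2.COLOR_BGR2HSV)
k=((h[:,:,1]>120)&(h[:,:,2]>100)).astype(np.uint8)
n,l,st,c=cv2.connectedComponentsWithStats(k)
for i in range(1,n):
    if st[i,4]<15: continue
    pts=cv2.findContours((l==i).astype(np.uint8),0,2)[0][0]
    (x,y),wh,a=cv2.minAreaRect(pts)
    print(st[i,4],c[i],onplane(mt,[c[i]],.021 if st[i,4]<300 else .075), wh,a)
# bowl by rough ellipse
print("bowl",onplane(mt,[(152,249)],.05), "inner floor",onplane(mt,[(155.5,250)],.006))
Tt=lambda p:(np.array(p)+.5)/6-.5+np.array([185,170])
tr=onplane(mt,[Tt(p) for p in [(113,60),(655,132),(600,515),(55,437)]],.025);print("tray",tr,tr.mean(0))
print("jar",onplane(mt,[(166,145)],.1))
E
```

```text
[[ 0.52096303 -0.30496324  0.136     ]
 [ 0.37326848 -0.26116343  0.136     ]] -16.518078683802297 [ 0.44711575 -0.28306333  0.136     ] 0.15405226666319916
[[ 0.37790169 -0.26423014  0.136     ]
 [ 0.52664195 -0.30932859  0.136     ]] 163.1325558593357 [ 0.45227182 -0.28677937  0.136     ] 0.15542694542932436
tongs top [[ 0.42196158 -0.27594987  0.15      ]]
630 [364.73809524 148.85714286] [[ 0.6964016  -0.28637757  0.075     ]] (34.440059661865234, 18.432706832885742) 75.96376037597656
647 [334.         154.88562597] [[ 0.68108067 -0.20699372  0.075     ]] (34.35126876831055, 19.05941390991211) 77.19573211669922
35 [244.42857143 210.65714286] [[0.54478384 0.02492037 0.021     ]] (5.0, 7.0) 90.0
76 [216.57894737 219.53947368] [[0.52158386 0.09853137 0.021     ]] (10.435514450073242, 6.957010269165039) 18.43494987487793
73 [271.06849315 217.47945205] [[ 0.52634786 -0.04527234  0.021     ]] (7.0, 10.0) 90.0
bowl [[0.4437222  0.26134216 0.05      ]] inner floor [[0.4420794  0.26296231 0.006     ]]
tray [[ 0.62829661  0.13438871  0.025     ]
 [ 0.59429447 -0.10573054  0.025     ]
 [ 0.42715627 -0.07940819  0.025     ]
 [ 0.46141001  0.15756573  0.025     ]] [0.52778934 0.02670393 0.025     ]
jar [[0.70479732 0.22089267 0.1       ]]
```

```bash
cat >> h.py <<'E'
def plan(st,target,yaw=None):
    """deltas (cm, rad) to TCP target; tool down, tool x at given yaw (deg)"""
    M=q2R(st["tcp_rot"]); d=np.array(target)-st["eef_pos"]
    print("t",round(st["time_s"],2),"tcp",st["eef_pos"].round(4),"yaw",np.degrees(np.arctan2(M[1,0],M[0,0])).round(2),"zax",M[:,2].round(3),"gap",round(st["finger_gap"],3),"q",st["joint_pos"].round(2),"F",st["force"].round(1))
    if yaw is None: yaw=np.degrees(np.arctan2(M[1,0],M[0,0]))
    c,s=np.cos(np.radians(yaw)),np.sin(np.radians(yaw))
    D=np.array([[c,s,0],[s,-c,0],[0,0,-1]]).T
    print("rotvec tool",R.from_matrix(M.T@D).as_rotvec().round(4)," shift now-axes",(M.T@d*100).round(2)," after-turn axes",(D.T@d*100).round(2))
E
python3 - <<'E'
from cell import *
from h import *
m=camera_model("wrist"); print("optical axis",-q2R(m["rotation"])[:,2])
plan(get_state(),(.422,-.276,.40),-16.7)
E
```

```text
optical axis [-0.29804465 -0.11233976 -0.94791833]
t 0.15 tcp [ 0.2129 -0.5608  0.404 ] yaw 20.79 zax [-0.     0.001 -1.   ] gap 0.999 q [-1.21  0.31 -0.05  1.21  0.    1.57] F [ 0.1  0.5 -0.1]
rotvec tool [-1.200e-03  4.000e-04  6.543e-01]  shift now-axes [ 29.66 -19.2    0.43]  after-turn axes [ 11.85 -33.28   0.4 ]
```

>>> arm_command --pt "-1 2.47 -1.6 0 0 0 0" --pt "-1 2.47 -1.6 0 0 0 0" --pt "-1 2.47 -1.6 0 0 0 0" --pt "-1 2.47 -1.6 0 0 0 0" --pt "-1 2.47 -1.6 0 0 0 0" --pt "-1 2.47 -1.6 0 0 0 0" --pt "-1 2.47 -1.6 0 0 0 0" --pt "-1 2.47 -1.6 0 0 0 0" --pt "-1 2.47 -1.6 0 0 0 0" --pt "-1 2.47 -1.6 0 0 0 0" --pt "-1 2.47 -1.6 0 0 0 0" --pt "-1 2.47 -1.6 0 0 0 0"

```text
time_s: 1.15
eef_pos: [0.4224, -0.2749, 0.4046]
tcp_rot: [-0.0, 0.984, 0.18, -0.0]
force: [0.4, 0.2, -0.0]
finger_gap: 0.999
```

>>> arm_command --pt "-1 0 0 0 0 0 0.109" --pt "-1 0 0 0 0 0 0.109" --pt "-1 0 0 0 0 0 0.109" --pt "-1 0 0 0 0 0 0.109" --pt "-1 0 0 0 0 0 0.109" --pt "-1 0 0 0 0 0 0.109" --pt "-1 0 0 0 0 0 0" --pt "-1 0 0 0 0 0 0"

```text
time_s: 1.82
eef_pos: [0.4218, -0.2762, 0.4045]
tcp_rot: [-0.0, 0.99, -0.144, -0.0]
force: [-1.2, 0.4, -0.1]
finger_gap: 1.002
```

```bash
python3 - <<'E'
from cell import *
from h import *
st=get_state();m=camera_model("wrist");im=camera("wrist")[:,:,::-1]
plan(st,(.422,-.276,.40),-16.7)
cv2.imwrite("pics/w1.png",im); np.save("w1.npy",m,allow_pickle=True)
crop(im,0,0,512,384,1.5,"pics/w1b.png")
E
```

```text
t 1.82 tcp [ 0.4218 -0.2762  0.4045] yaw -16.51 zax [-0.  0. -1.] gap 1.002 q [-0.58  0.13 -0.27  1.16  0.    2.85] F [-1.2  0.4 -0.1]
rotvec tool [-0.0001  0.0004  0.0033]  shift now-axes [ 0.01 -0.02  0.45]  after-turn axes [ 0.01 -0.02  0.45]
```

View pics/w1b.png

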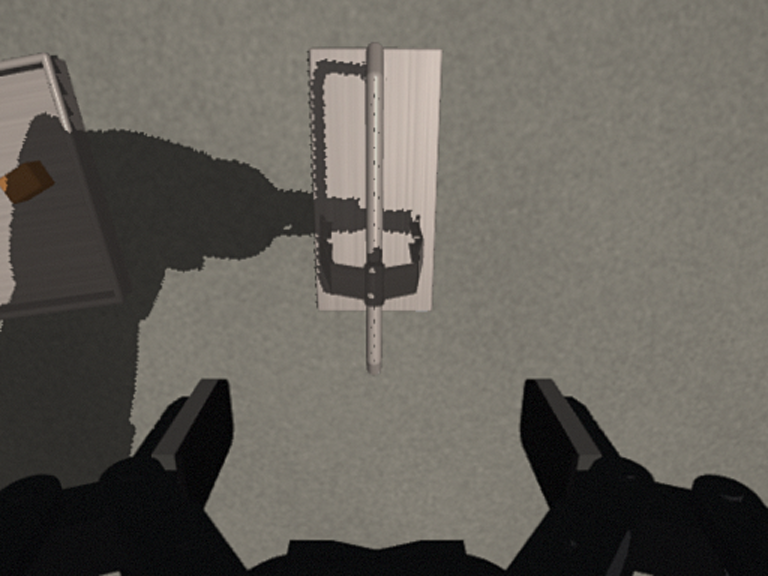

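Wrist view: the rail bar runs vertically at x≈374/1.5, and the tongs straddle it at (373,282)/1.5. Zooming in for the pin.

```bash
python3 - <<'E'
from h import *
im=cv2.imread("pics/w1.png"); crop(im,195,20,305,255,2.5,"pics/w1c.png"); crop(im,200,135,300,215,8,"pics/w1d.png")
E
```

```text
(no output)
```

View pics/w1d.png

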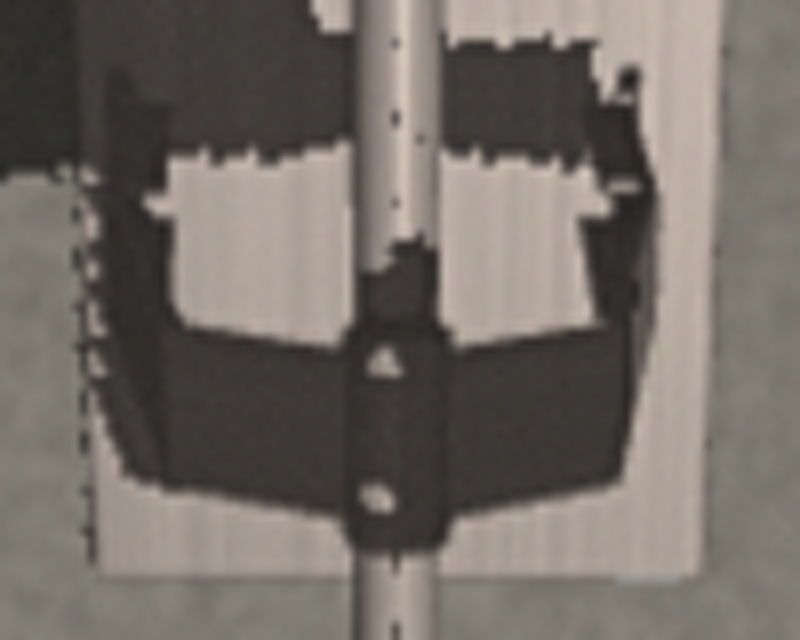

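View pics/w1c.png

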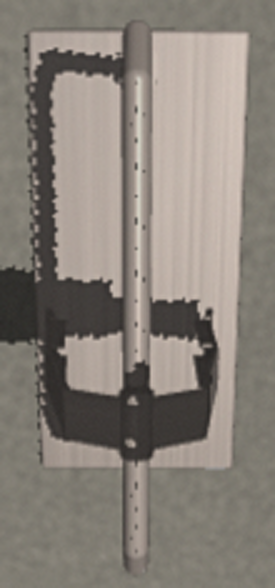

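```bash
python3 - <<'E'
from cell import *
from h import *
m=np.load("w1.npy",allow_pickle=True).item()
D=lambda p:(np.array(p)+.5)/8-.5+np.array([200,135]); C=lambda p:(np.array(p)+.5)/2.5-.5+np.array([195,20])
pin=onplane(m,[D((399,437))],.147)[0]; print("pin",pin)
b=onplane(m,[C((138,35)),C((136.5,560))],.137);print(b,np.linalg.norm(b[0]-b[1]),np.degrees(np.arctan2(*(b[0]-b[1])[[1,0]])), b.mean(0))
u=(b[0]-b[1])[:2]/np.linalg.norm((b[0]-b[1])[:2]); r=pin[:2]-b[1][:2]; print("along",r@u,"perp",u[0]*r[1]-u[1]*r[0])
mt=camera_model("top"); print(proj(mt,[pin]), proj(camera_model("side"),[pin]))
plan(get_state(),(pin[0],pin[1],.107+.152),-16.7)
E
```

```text
pin [ 0.42546961 -0.27716839  0.147     ]
[[ 0.52390067 -0.30665581  0.137     ]
 [ 0.3789086  -0.26320243  0.137     ]] 0.15136345503699872 -16.68320325362035 [ 0.45140463 -0.28492912  0.137     ]
along 0.048610447263307675 perp -1.1361840256515071e-05
[[372.24402788 255.22800711]] [[188.97199149 296.80903943]]
t 1.87 tcp [ 0.4218 -0.2762  0.4045] yaw -16.52 zax [-0.  0. -1.] gap 0.997 q [-0.58  0.13 -0.27  1.16  0.    2.85] F [-0.5  0.2  0.2]
rotvec tool [-0.0001  0.0003  0.0032]  shift now-axes [ 3.800e-01 -1.000e-02  1.455e+01]  after-turn axes [ 3.700e-01 -1.000e-02  1.455e+01]
```

>>> arm_command --pt "-1 0.05 0 2.07 0 0 0.003" --pt "-1 0.05 0 2.07 0 0 0" --pt "-1 0.05 0 2.07 0 0 0" --pt "-1 0.05 0 2.07 0 0 0" --pt "-1 0.05 0 2.07 0 0 0" --pt "-1 0.06 0 2.07 0 0 0" --pt "-1 0.06 0 2.1 0 0 0" --pt "-1 0 0 0 0 0 0" --pt "-0.5 0 0 0 0 0 0" --pt "-0.3 0 0 0 0 0 0" --pt "-0.1 0 0 0 0 0 0" --pt "-0.1 0 0 0 0 0 0"

```text
time_s: 2.87
eef_pos: [0.426, -0.2777, 0.2608]
tcp_rot: [0.0, 0.989, -0.146, 0.001]
force: [1.1, 0.8, -1.6]
finger_gap: 0.556
```

```bash
python3 - <<'E'
from cell import *
from h import *
st=get_state();im=camera("wrist")[:,:,::-1]; s=camera("side")[:,:,::-1]
plan(st,(.4255,-.2772,.259),-16.7)
crop(im,0,0,512,384,1.5,"pics/w2.png"); crop(s,140,230,270,365,5,"pics/s2.png")
E
```

```text
t 2.87 tcp [ 0.426  -0.2777  0.2608] yaw -16.83 zax [ 0.002 -0.001 -1.   ] gap 0.556 q [-0.58  0.25 -0.48  0.84  0.    2.86] F [ 1.1  0.8 -1.6]
rotvec tool [ 0.0006 -0.0022 -0.0024]  shift now-axes [-0.06 -0.03  0.18]  after-turn axes [-0.06 -0.03  0.18]
```

View pics/w2.png

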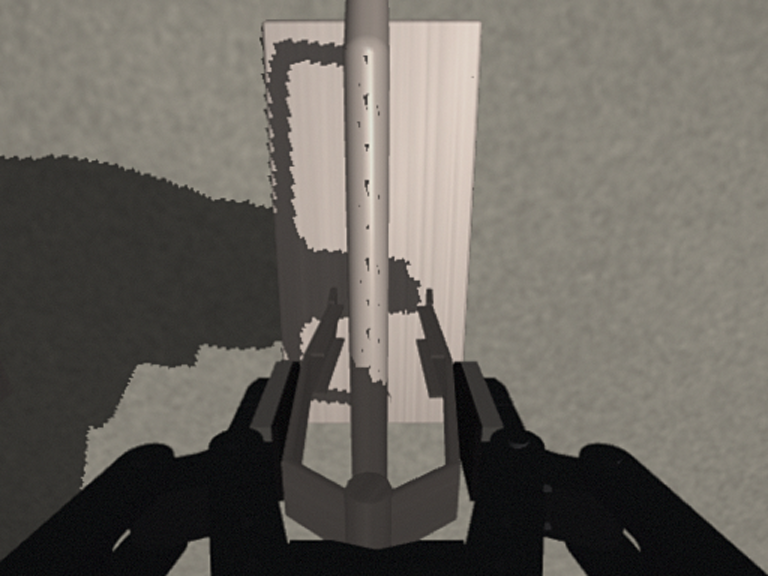

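View pics/s2.png

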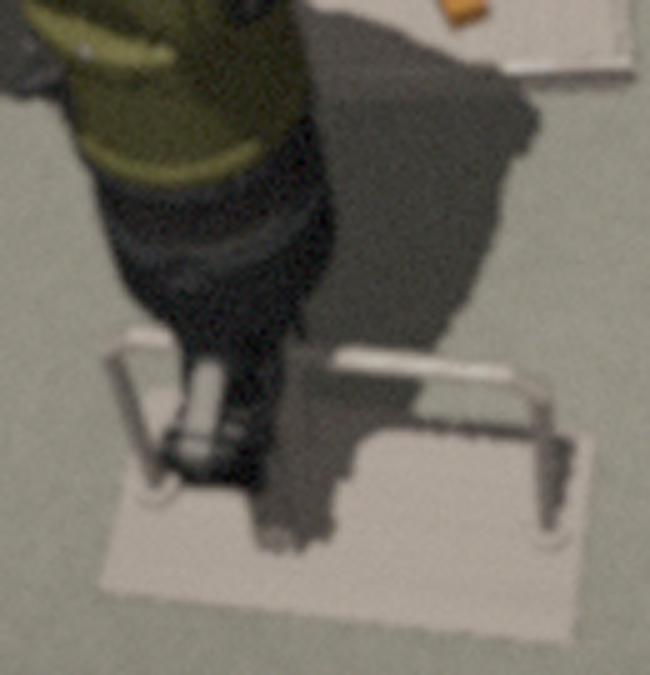

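Wrist view: the tongs sit centrally between the pads (x≈370/1.5), with the pads against the arms near y≈430/1.5 and the bar still between the arms. Now squeeze a little more and lift.

>>> arm_command --pt "-0.04 0 0 0 0 0 0" --pt "-0.04 0 0 0 0 0 0" --pt "-0.04 0 0 -0.5 0 0 0" --pt "-0.04 0 0 -1 0 0 0" --pt "-0.04 0 0 -1.5 0 0 0" --pt "-0.04 0 0 -1.5 0 0 0" --pt "-0.04 0 0 -1.5 0 0 0"

```text
time_s: 3.55
eef_pos: [0.4253, -0.2772, 0.3208]
tcp_rot: [-0.0, 0.989, -0.147, -0.0]
force: [0.3, -0.1, -0.1]
finger_gap: 0.518
```

```bash
python3 - <<'E'
from cell import *
from h import *
st=get_state();im=camera("wrist")[:,:,::-1]
plan(st,(.4255,-.2772,.42),-16.7)
crop(im,0,0,512,384,1.5,"pics/w3.png")
E
```

```text
t 3.55 tcp [ 0.4253 -0.2772  0.3208] yaw -16.85 zax [-0.  0. -1.] gap 0.518 q [-0.58  0.19 -0.4   0.98  0.    2.86] F [ 0.3 -0.1 -0.1]
rotvec tool [-0.0001  0.0001 -0.0027]  shift now-axes [ 0.01 -0.01 -9.92]  after-turn axes [ 0.02 -0.01 -9.92]
```

View pics/w3.png

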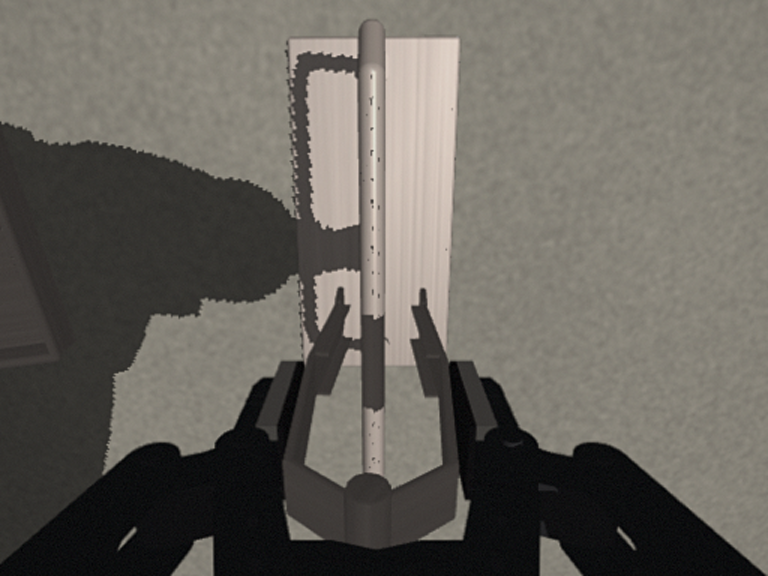

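Lifted cleanly: the bar now shows below the tongs (bar end at (372,470)/1.5), and the tongs sit in the fingers as before. Up over the rail, then across.

>>> arm_command --pt "-0.04 0 0 -1.7 0 0 0" --pt "-0.04 0 0 -1.7 0 0 0" --pt "-0.04 0 0 -1.7 0 0 0" --pt "-0.04 0 0 -1.7 0 0 0" --pt "-0.04 0 0 -1.7 0 0 0" --pt "-0.04 0 0 -1.5 0 0 0" --pt "-0.04 0.3 -2.5 0 0 0 0" --pt "-0.04 0.3 -2.5 0 0 0 0" --pt "-0.04 0.3 -2.5 0 0 0 0" --pt "-0.04 0.3 -2.5 0 0 0 0" --pt "-0.04 0.3 -2.5 0 0 0 0"

```text
time_s: 4.52
eef_pos: [0.4762, -0.161, 0.4197]
tcp_rot: [-0.0, 0.989, -0.147, 0.0]
force: [0.6, 0.5, -1.4]
finger_gap: 0.519
```

>>> arm_command --pt "-0.04 0.3 -2.5 0 0 0 0" --pt "-0.04 0.3 -2.5 0 0 0 0" --pt "-0.04 0.3 -2.5 0 0 0 0" --pt "-0.04 0.3 -2.5 0 0 0 0" --pt "-0.04 0.3 -2.5 0 0 0 0" --pt "-0.04 0 0 0 0 0 -0.12" --pt "-0.04 0 0 0 0 0 -0.12" --pt "-0.04 0 0 0 0 0 -0.12" --pt "-0.04 0 0 0 0 0 -0.12" --pt "-0.04 0 0 0 0 0 -0.12" --pt "-0.04 0 0 0 0 0 -0.12" --pt "-0.04 0 0 0 0 0 -0.12"

```text
time_s: 5.52
eef_pos: [0.509, -0.1054, 0.4214]
tcp_rot: [-0.021, 0.951, 0.309, 0.012]
force: [0.6, 0.4, -1.5]
finger_gap: 0.524
```

>>> arm_command --pt "-0.04 0 0 0 0 0 -0.12" --pt "-0.04 0 0 0 0 0 -0.12" --pt "-0.04 0 0 0 0 0 -0.12" --pt "-0.04 0 0 0 0 0 -0.12" --pt "-0.04 0 0 0 0 0 -0.12" --pt "-0.04 0 0 1 0 0 -0.12" --pt "-0.04 0 0 1 0 0 -0.12" --pt "-0.04 0 0 1 0 0 -0.12" --pt "-0.04 0 0 1 0 0 -0.12" --pt "-0.04 0 0 1 0 0 -0.1" --pt "-0.04 0 0 0 0 0 0"

```text
time_s: 6.43
eef_pos: [0.5087, -0.1029, 0.3695]
tcp_rot: [-0.012, 0.62, 0.785, 0.02]
force: [-0.7, 0.3, -0.8]
finger_gap: 0.519
```

```bash
python3 - <<'E'
from cell import *
from h import *
st=get_state();m=camera_model("wrist");im=camera("wrist")[:,:,::-1]
plan(st,(.526,-.045,.35),99)
crop(im,0,0,512,384,1.5,"pics/w4b.png"); cv2.imwrite("pics/w4.png",im);np.save("w4.npy",m,allow_pickle=True)
E
```

```text
t 6.43 tcp [ 0.5087 -0.1029  0.3695] yaw 103.43 zax [ 0.007  0.047 -0.999] gap 0.519 q [-0.21  0.18 -0.3   1.09  0.05  1.12] F [-0.7  0.3 -0.8]
rotvec tool [ 0.0157 -0.0447  0.077 ]  shift now-axes [5.14 2.99 2.23]  after-turn axes [5.45 2.61 1.95]
```

View pics/w4b.png

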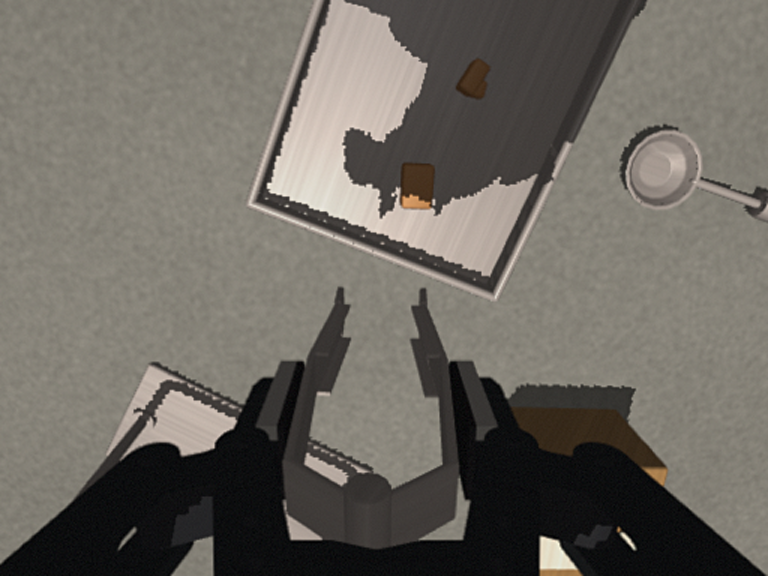

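Wrist view: the right lump is at (417,187)/1.5 with its long side nearly vertical in the image; the tongs' tips are at (340,295) and (423,295)/1.5. The tool leans a little (0.047), so I'll measure, then level it.

```bash
cat >> h.py <<'E'
def sugar(m,im,z=.021,amin=60):
    h=cv2.cvtColor(im,cv2.COLOR_BGR2HSV)
    k=((h[:,:,0]<20)&(h[:,:,1]>110)&(h[:,:,2]>40)).astype(np.uint8)
    n,l,st,c=cv2.connectedComponentsWithStats(k); out=[]
    for i in range(1,n):
        if st[i,4]<amin: continue
        pts=cv2.findContours((l==i).astype(np.uint8),0,1)[0][0].reshape(-1,2)
        P=onplane(m,pts,z)[:,:2]*1000
        (x,y),(w,hh),a=cv2.minAreaRect(P.astype(np.float32))
        if w<hh: w,hh=hh,w; a+=90
        if w>60: continue
        out.append((c[i].round(1),np.array([x,y]).round(1),round(w,1),round(hh,1),round(((a+180)%180),1)))
    return out
E
python3 - <<'E'
from h import *
m=np.load("w4.npy",allow_pickle=True).item();im=cv2.imread("pics/w4.png")
for o in sugar(m,im): print(o)
crop(im,250,90,310,150,10,"pics/w4c.png")
E
```

```text
(array([315.6,  52.9]), array([545.5,  24.4]), 21.2, 16.9, 72.1)
(array([277.7, 123.4]), array([526.9, -44.7]), 27.0, 20.5, 103.4)
(array([372.9, 381.5]), array([ 720.3, -317.4]), 37.0, 4.7, 11.1)
```

View pics/w4c.png

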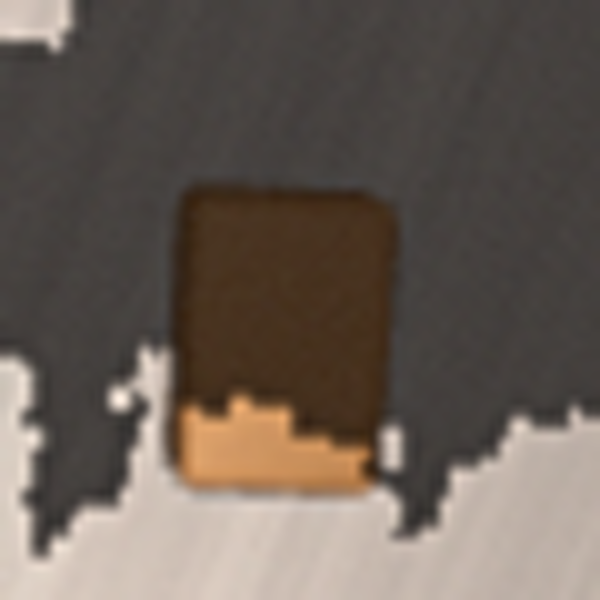

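```bash
cat >> h.py <<'E'
def toolpt(m,st,uv,zt):
    """pixel -> point in tool frame on plane tool z = zt"""
    M=q2R(st["tcp_rot"]); e=M.T@(m["eye"]-st["eef_pos"]); d=ray(m,uv)@M
    return e+d*((zt-e[2])/d[:,2])[:,None]
E
python3 - <<'E'
from cell import *
from h import *
st=get_state(); m=camera_model("wrist"); print("cam x in tool",(q2R(st["tcp_rot"]).T@q2R(m["rotation"])).round(3), "eye tool",(q2R(st["tcp_rot"]).T@(m["eye"]-st["eef_pos"])).round(4))
im=cv2.imread("pics/w4.png"); crop(im,190,180,310,270,6,"pics/w4d.png")
c=np.array([(340,288),(423,288)])/1.5; print(toolpt(m,st,c,.242)*1000)
c=np.array([(368,487)])/1.5; print(toolpt(m,st,c,.109)*1000)
E
```

```text
cam x in tool [[ 0.001  0.948  0.319]
 [ 1.    -0.001 -0.   ]
 [ 0.     0.319 -0.948]] eye tool [ 0.0815 -0.0005  0.0303]
[[  6.98607438 -16.40573204 242.        ]
 [  7.01547452  20.29600314 242.        ]]
[[ 13.50657127  -2.01561055 109.        ]]
```

View pics/w4d.png

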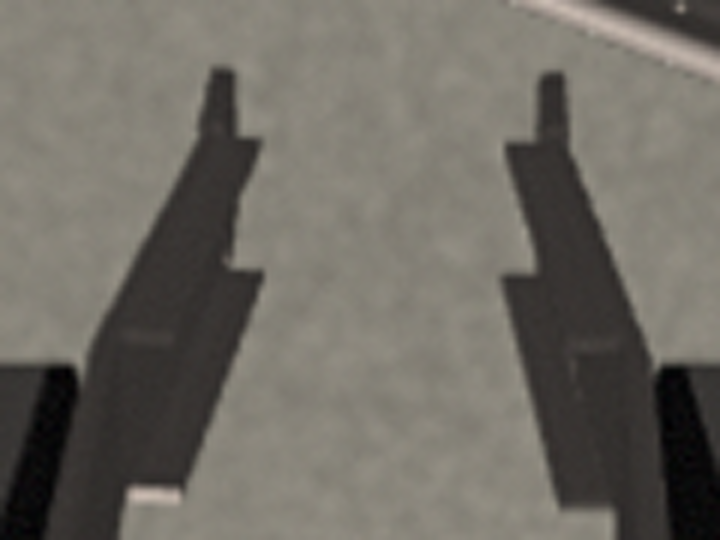

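```bash
python3 - <<'E'
from cell import *
from h import *
plan(get_state(),(.5246,-.043,.31),102)
E
```

```text
t 6.48 tcp [ 0.5089 -0.1029  0.3705] yaw 103.18 zax [ 0.008  0.047 -0.999] gap 0.518 q [-0.21  0.18 -0.3   1.09  0.05  1.13] F [ 0.2 -0.3 -0.4]
rotvec tool [ 0.0177 -0.0439  0.0202]  shift now-axes [5.21 2.78 6.34]  after-turn axes [5.54 2.78 6.05]
```

>>> arm_command --pt "-0.04 0 0 0 0.006 -0.0146 0.0067" --pt "-0.04 0 0 0 0.006 -0.0146 0.0067" --pt "-0.04 0 0 0 0.006 -0.0146 0.0067" --pt "-0.04 0.9 0.46 0.6 0 0 0" --pt "-0.04 0.9 0.46 0.6 0 0 0" --pt "-0.04 0.9 0.46 0.6 0 0 0" --pt "-0.04 0.9 0.46 0.6 0 0 0" --pt "-0.04 0.9 0.46 0.6 0 0 0" --pt "-0.04 1 0.46 0.6 0 0 0" --pt "-0.04 0 0 1.2 0 0 0" --pt "-0.04 0 0 1.2 0 0 0" --pt "-0.04 0 0 0 0 0 0"

```text
time_s: 7.48
eef_pos: [0.5239, -0.0422, 0.3087]
tcp_rot: [-0.001, 0.628, 0.778, -0.001]
force: [-0.2, 0.1, -1.2]
finger_gap: 0.52
```

```bash
python3 - <<'E'
from cell import *
from h import *
st=get_state();m=camera_model("wrist");im=camera("wrist")[:,:,::-1].copy()
plan(st,(.5246,-.043,.25),102)
crop(im,0,0,512,384,1.5,"pics/w5b.png"); cv2.imwrite("pics/w5.png",im)
for o in sugar(m,im): print(o)
E
```

```text
t 7.48 tcp [ 0.5239 -0.0422  0.3087] yaw 102.21 zax [-0.002 -0.    -1.   ] gap 0.52 q [-0.08  0.24 -0.38  0.96 -0.    1.28] F [-0.2  0.1 -1.2]
rotvec tool [-0.0021 -0.0001  0.0037]  shift now-axes [-0.1   0.06  5.87]  after-turn axes [-0.1   0.05  5.87]
(array([288.5,   5.3]), array([520.9,  85.5]), 21.2, 9.4, 12.5)
(array([298.5, 101.6]), array([545.6,  25.7]), 19.4, 17.2, 71.0)
(array([255.8, 182.6]), array([527.2, -42.8]), 31.0, 19.1, 101.9)
(array([369.6, 373. ]), array([ 685.5, -210.5]), 37.2, 27.6, 108.9)
```

View pics/w5b.png

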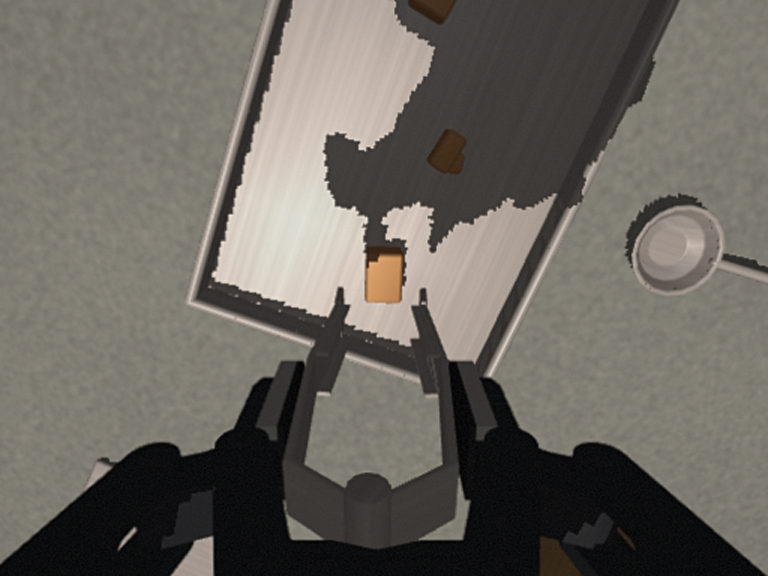

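The lump at (384,276)/1.5 stands midway between the tips at (340,295) and (423,295) and parallel to them; the piece is well clear at (447,152). Descending.

>>> arm_command --pt "-0.04 0 0.05 1.2 0 0 0.003" --pt "-0.04 0 0 1.2 0 0 0" --pt "-0.04 0 0 1.2 0 0 0" --pt "-0.04 0 0 1 0 0 0" --pt "-0.04 0 0 0.7 0 0 0" --pt "-0.04 0 0 0.5 0 0 0" --pt "-0.04 0 0 0 0 0 0" --pt "-0.04 0 0 0 0 0 0"

```text
time_s: 8.2
eef_pos: [0.5255, -0.0432, 0.2535]
tcp_rot: [0.001, 0.629, 0.777, 0.0]
force: [0.3, -0.4, -1.3]
finger_gap: 0.521
```

```bash
python3 - <<'E'
from cell import *
from h import *
st=get_state();m=camera_model("wrist");im=camera("wrist")[:,:,::-1].copy()
plan(st,(.5246,-.043,.25),102)
crop(im,0,0,512,384,1.5,"pics/w6b.png")
for o in sugar(m,im): print(o)
E
```

```text
t 8.2 tcp [ 0.5255 -0.0432  0.2535] yaw 101.98 zax [ 0.002 -0.001 -1.   ] gap 0.521 q [-0.08  0.29 -0.45  0.83 -0.    1.28] F [ 0.3 -0.4 -1.3]
rotvec tool [ 0.0016  0.0011 -0.0004]  shift now-axes [ 0.04 -0.08  0.35]  after-turn axes [ 0.04 -0.08  0.35]
(array([306.4, 105.4]), array([545.3,  25.8]), 19.4, 17.3, 71.0)
(array([253.2, 205.3]), array([526.8, -42.4]), 31.1, 19.3, 102.0)
(array([372.8, 380.4]), array([ 652.7, -168.9]), 22.8, 6.5, 10.6)
```

View pics/w6b.png

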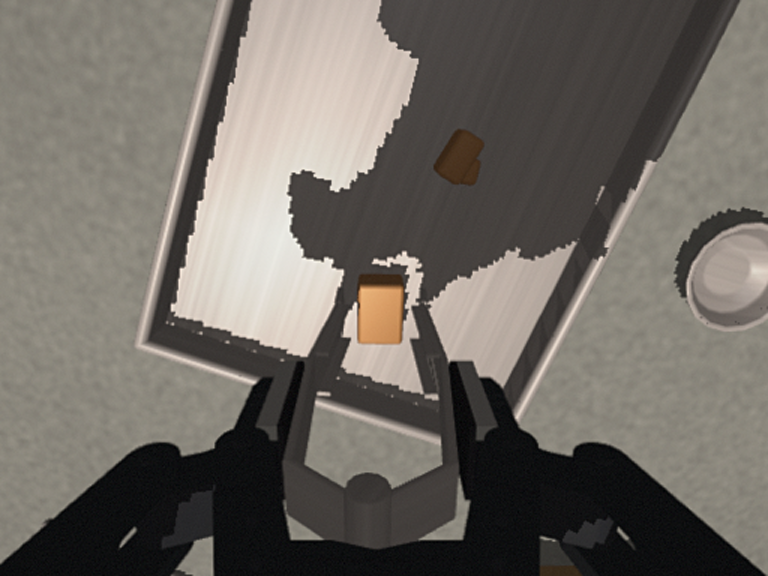

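>>> arm_command --pt "-0.04 0.1 0 0.2 0 0 0" --pt "-0.04 0.1 0 0.2 0 0 0" --pt "-0.04 0 0 0 0 0 0" --pt "0 0 0 0 0 0 0" --pt "0.03 0 0 0 0 0 0" --pt "0.06 0 0 0 0 0 0" --pt "0.09 0 0 0 0 0 0" --pt "0.12 0 0 0 0 0 0" --pt "0.14 0 0 0 0 0 0" --pt "0.14 0 0 0 0 0 0" --pt "0.14 0 0 0 0 0 0"

```text
time_s: 9.17
eef_pos: [0.525, -0.0413, 0.2496]
tcp_rot: [0.001, 0.629, 0.777, 0.0]
force: [-0.9, -1.0, 2.6]
finger_gap: 0.444
```

```bash
python3 - <<'E'
from cell import *
from h import *
st=get_state();m=camera_model("wrist");im=camera("wrist")[:,:,::-1].copy()
plan(st,(.5246,-.043,.25),102)
crop(im,130,150,390,384,2.5,"pics/w7b.png")
for o in sugar(m,im): print(o)
E
```

```text
t 9.17 tcp [ 0.525  -0.0413  0.2496] yaw 101.98 zax [ 0.002 -0.001 -1.   ] gap 0.444 q [-0.08  0.29 -0.45  0.82 -0.    1.28] F [-0.9 -1.   2.6]
rotvec tool [ 0.0019  0.0012 -0.0004]  shift now-axes [-0.16 -0.08 -0.04]  after-turn axes [-0.16 -0.08 -0.04]
(array([307.3, 109.3]), array([545.1,  25.9]), 19.4, 17.3, 71.9)
(array([251.2, 209.9]), array([525.7, -42.9]), 31.7, 19.4, 101.2)
```

View pics/w7b.png

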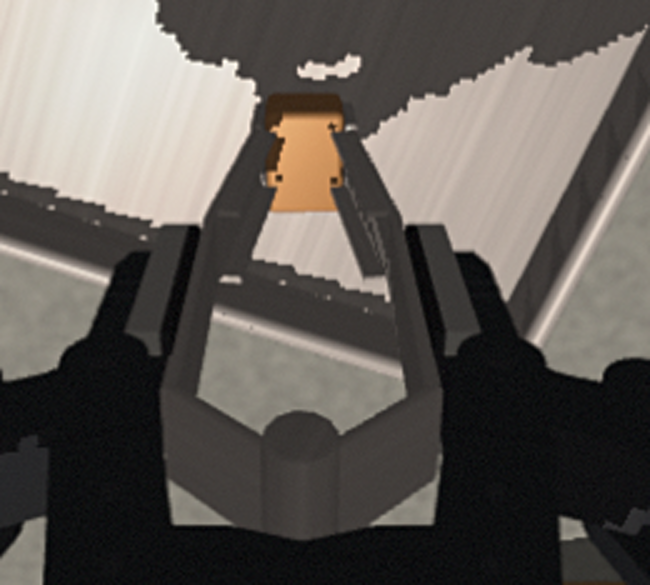

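The plates bear on both sides of the lump (about (270,150) and (340,150) in the crop). Squeeze a bit more to be sure, then lift.

>>> arm_command --pt "0.2 0 0 -0.1 0 0 0" --pt "0.25 0 0 -0.1 0 0 0" --pt "0.25 0 0 0 0 0 0" --pt "0.25 0 0 0 0 0 0"

```text
time_s: 9.55
eef_pos: [0.525, -0.0413, 0.2513]
tcp_rot: [0.001, 0.629, 0.777, 0.0]
force: [-0.6, -0.8, -1.4]
finger_gap: 0.445
```

>>> arm_command --pt "0.25 0 0 -0.4 0 0 0" --pt "0.25 0 0 -0.7 0 0 0" --pt "0.25 0 0 -0.7 0 0 0" --pt "0.25 0 0 -0.7 0 0 0" --pt "0.25 0 0 0 0 0 0"

```text
time_s: 9.97
eef_pos: [0.5258, -0.0413, 0.2784]
tcp_rot: [0.002, 0.629, 0.777, 0.001]
force: [0.4, 0.3, -1.0]
finger_gap: 0.442
```

```bash
python3 - <<'E'
from cell import *
from h import *
st=get_state();m=camera_model("wrist");im=camera("wrist")[:,:,::-1].copy()
plan(st,(.5246,-.043,.32),102)
crop(im,130,150,390,384,2.5,"pics/w8b.png")
E
```

```text
t 9.97 tcp [ 0.5258 -0.0413  0.2784] yaw 101.98 zax [ 0.005 -0.001 -1.   ] gap 0.442 q [-0.08  0.26 -0.42  0.89 -0.    1.28] F [ 0.4  0.3 -1. ]
rotvec tool [ 0.0046  0.002  -0.0003]  shift now-axes [-0.15 -0.13 -4.16]  after-turn axes [-0.14 -0.15 -4.16]
```

View pics/w8b.png

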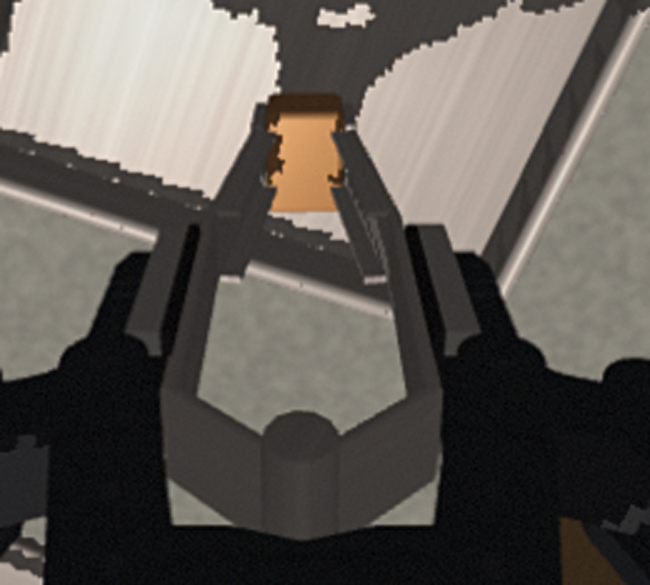

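```bash
python3 - <<'E'
from cell import *
from h import *
mt=camera_model("top");ms=camera_model("side")
t=cv2.imread("pics/top0.png");s=cv2.imread("pics/side0.png")
crop(t,120,215,190,285,8,"pics/t_bowl.png");crop(s,150,105,220,165,8,"pics/s_bowl.png")
# predicted rim for candidate
a=np.linspace(0,2*np.pi,60)
for c in [(.4437,.2613)]:
    P=np.c_[c[0]+.058*np.cos(a),c[1]+.058*np.sin(a),0*a+.05]
    for m,im,(x0,y0),n in ((mt,t,(120,215),"t"),(ms,s,(150,105),"s")):
        sz=(70,70) if n=="t" else (70,60)
        v=cv2.resize(im[y0:y0+sz[1],x0:x0+sz[0]],None,fx=8,fy=8)
        for p in proj(m,P): cv2.circle(v,tuple(int(q) for q in (p-[x0,y0]+.5)*8),1,(0,0,255),-1)
        cv2.imwrite(f"pics/bowl_{n}.png",v)
E
```

```text
(no output)
```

View pics/bowl_t.png

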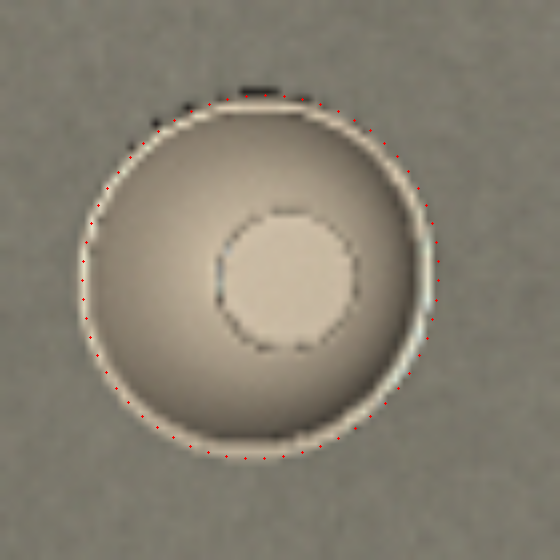

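View pics/bowl_s.png

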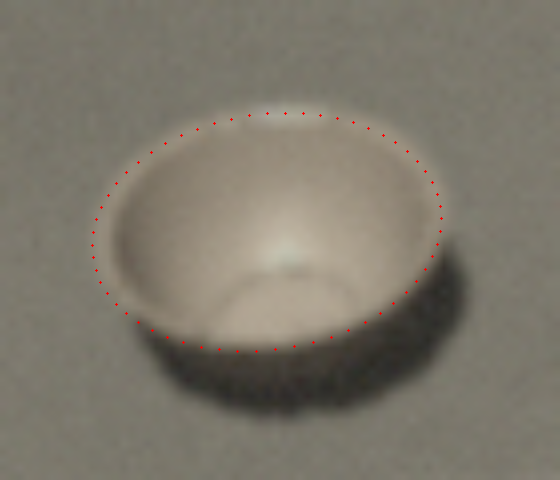

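The lump hangs between the plates, clear of the tray floor (shadow separated, tray edge moved relative to it). The bowl prediction circle fits both views: centre ≈ (0.444, 0.262). Its flat floor is only ~22 mm in radius, so I'll place the lumps on opposite sides of the centre.

>>> arm_command --pt "0.25 0 0 -1.4 0 0 0" --pt "0.25 0 0 -1.4 0 0 0" --pt "0.25 0 0 -1.4 0 0 0" --pt "0.25 0 0 -1.4 0 0 0" --pt "0.25 0 0 -1.4 0 0 0" --pt "0.25 2 -0.1 0 0 0 0" --pt "0.25 2 -0.1 0 0 0 0" --pt "0.25 2 -0.1 0 0 0 0" --pt "0.25 2 -0.1 0 0 0 0" --pt "0.25 2 -0.1 0 0 0 0" --pt "0.25 2 -0.1 0 0 0 0" --pt "0.25 2 -0.1 0 0 0 0"

```text
time_s: 11.02
eef_pos: [0.4884, 0.0952, 0.3461]
tcp_rot: [0.001, 0.63, 0.777, 0.0]
force: [-0.2, 0.4, -0.4]
finger_gap: 0.444
```

>>> arm_command --pt "0.25 2 -0.1 0 0 0 0" --pt "0.25 2 -0.1 0 0 0 0" --pt "0.25 2 -0.1 0 0 0 0" --pt "0.25 2 -0.1 0 0 0 0" --pt "0.25 2 -0.1 0 0 0 0" --pt "0.25 2 -0.1 0 0 0 0" --pt "0.25 2 -0.1 0 0 0 0" --pt "0.25 0 0 0 0 0 0" --pt "0.25 0 0 0 0 0 0"

```text
time_s: 11.77
eef_pos: [0.4526, 0.2305, 0.3459]
tcp_rot: [0.001, 0.629, 0.778, 0.0]
force: [-0.8, -0.4, -0.6]
finger_gap: 0.447
```

```bash
python3 - <<'E'
from cell import *
from h import *
st=get_state();m=camera_model("wrist");im=camera("wrist")[:,:,::-1].copy()
plan(st,(.4398,.2783,.32),102)
crop(im,0,0,512,384,1.5,"pics/w9b.png");cv2.imwrite("pics/w9.png",im);np.save("w9.npy",m,allow_pickle=True)
E
```

```text
t 11.77 tcp [0.4526 0.2305 0.3459] yaw 102.09 zax [ 0.002 -0.001 -1.   ] gap 0.447 q [ 0.47  0.17 -0.36  1.03 -0.    1.83] F [-0.8 -0.4 -0.6]
rotvec tool [0.0015 0.0014 0.0016]  shift now-axes [ 4.95 -0.26  2.58]  after-turn axes [ 4.95 -0.26  2.59]
```

View pics/w9b.png

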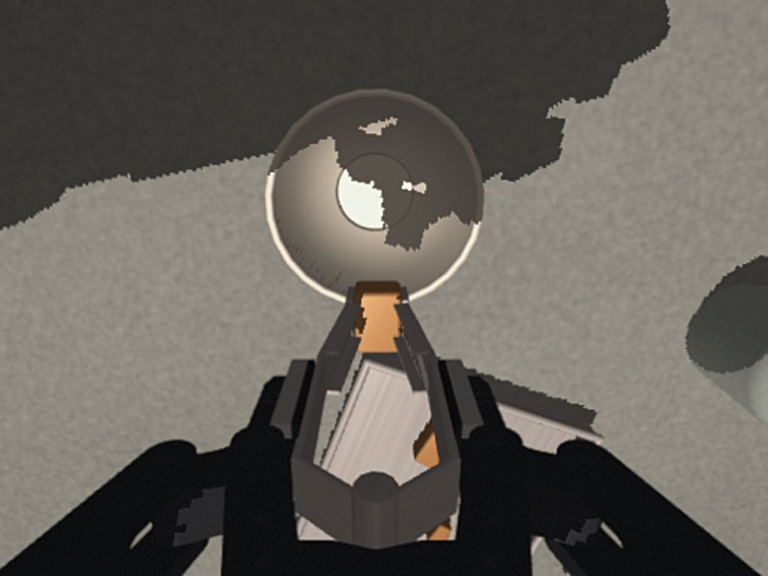

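The bowl is straight ahead, rim spanning x 265–484 and y 89–303 (/1.5), with the lump held at (380,320). I'll refine the bowl centre from the rim points.

```bash
python3 - <<'E'
from cell import *
from h import *
m=np.load("w9.npy",allow_pickle=True).item()
p=np.array([(375,89),(265,195),(484,195),(290,262),(460,262),(300,117),(451,117)])/1.5-.17
P=onplane(m,p,.049)[:,:2]
A=np.c_[2*P,np.ones(len(P))]; s=np.linalg.lstsq(A,(P**2).sum(1),rcond=None)[0]
print(s[:2],np.sqrt(s[2]+s[:2]@s[:2]))
f=onplane(m,[np.array((374,192))/1.5],.006);print(f)
fe=onplane(m,np.array([(337,192),(412,192)])/1.5,.006);print(np.linalg.norm(fe[0]-fe[1]))
plan(get_state(),(s[0]-.0035,s[1]+.0163,.30),102)
E
```

```text
[0.44448901 0.26469707] 0.05718977883707373
[[0.44432268 0.26341615 0.006     ]]
0.04561482083167225
t 11.82 tcp [0.4528 0.2298 0.3458] yaw 102.03 zax [ 0.002 -0.001 -1.   ] gap 0.444 q [ 0.47  0.17 -0.36  1.03 -0.    1.83] F [ 1.  -0.2 -0.8]
rotvec tool [0.0014 0.0017 0.0005]  shift now-axes [ 5.26 -0.1   4.58]  after-turn axes [ 5.25 -0.09  4.58]
```

>>> arm_command --pt "0.25 1.3 0 0 0 0 0" --pt "0.25 1.3 -0.05 0 0 0 0" --pt "0.25 1.3 -0.05 0 0 0 0" --pt "0.25 1.3 0 0.5 0 0 0" --pt "0.25 0 0 1.4 0 0 0" --pt "0.25 0 0 1.4 0 0 0" --pt "0.25 0 0 1.4 0 0 0" --pt "0.25 0 0 1.2 0 0 0" --pt "0.25 0 0 0.8 0 0 0" --pt "0.25 0 0 0.6 0 0 0" --pt "0.25 0 0 0.4 0 0 0" --pt "0.25 0 0 0 0 0 0"

```text
time_s: 12.82
eef_pos: [0.4411, 0.2805, 0.2683]
tcp_rot: [0.001, 0.629, 0.777, -0.0]
force: [-0.5, 0.0, -1.6]
finger_gap: 0.446
```

```bash
python3 - <<'E'
from cell import *
from h import *
st=get_state();m=camera_model("wrist");im=camera("wrist")[:,:,::-1].copy()
plan(st,(.441,.280,.2605),102)
crop(im,130,100,390,384,2,"pics/w10b.png")
s=camera("side")[:,:,::-1];crop(s,140,70,230,165,6,"pics/s10.png")
E
```

```text
t 12.82 tcp [0.4411 0.2805 0.2683] yaw 101.99 zax [ 0.001 -0.001 -1.   ] gap 0.446 q [ 0.57  0.27 -0.44  0.87 -0.    1.93] F [-0.5  0.  -1.6]
rotvec tool [ 0.0008  0.0015 -0.0002]  shift now-axes [-0.05 -0.02  0.78]  after-turn axes [-0.05 -0.02  0.78]
```

View pics/w10b.png

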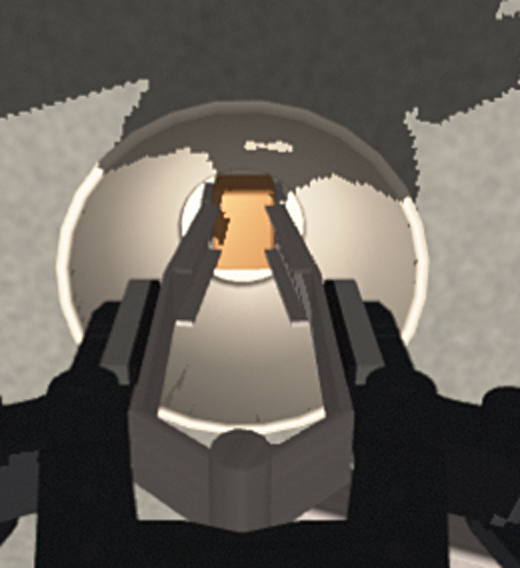

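View pics/s10.png

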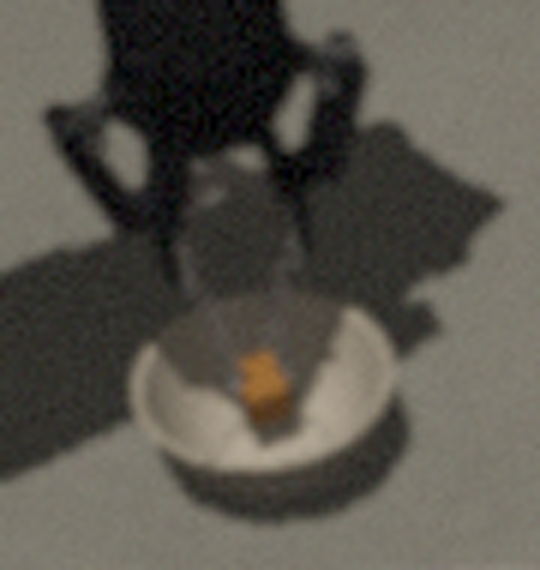

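The lump is inside the bowl, ahead of the flat floor's centre and clear of the wall. Lower ~9 mm and release gently.

>>> arm_command --pt "0.25 0 0 0.4 0 0 0" --pt "0.25 0 0 0.4 0 0 0" --pt "0.25 0 0 0.1 0 0 0" --pt "0.25 0 0 0 0 0 0" --pt "0.1 0 0 0 0 0 0" --pt "0.07 0 0 0 0 0 0" --pt "0.04 0 0 0 0 0 0" --pt "0.04 0 0 0 0 0 0"

```text
time_s: 13.58
eef_pos: [0.4415, 0.2804, 0.2601]
tcp_rot: [0.001, 0.629, 0.777, 0.0]
force: [0.6, -0.0, -0.9]
finger_gap: 0.481
```

```bash
python3 - <<'E'
from cell import *
from h import *
st=get_state();m=camera_model("wrist");im=camera("wrist")[:,:,::-1].copy()
plan(st,(.441,.280,.35),102)
crop(im,130,100,390,384,2,"pics/w11b.png")
E
```

```text
t 13.58 tcp [0.4415 0.2804 0.2601] yaw 101.98 zax [ 0.002 -0.001 -1.   ] gap 0.481 q [ 0.57  0.28 -0.45  0.85 -0.    1.93] F [ 0.6 -0.  -0.9]
rotvec tool [ 0.002   0.001  -0.0004]  shift now-axes [-0.04 -0.04 -8.99]  after-turn axes [-0.03 -0.06 -8.99]
```

View pics/w11b.png

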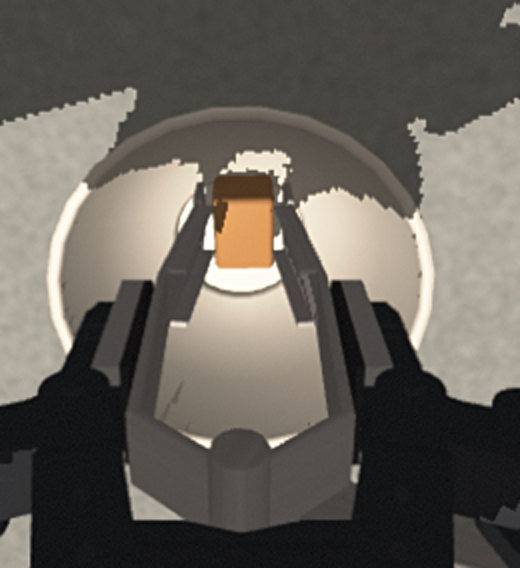

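Released; gaps are visible on both sides of the lump at (243,225). Lifting out.

>>> arm_command --pt "0.03 0 0 -0.8 0 0 0" --pt "0.03 0 0 -1.2 0 0 0" --pt "0.03 0 0 -1.5 0 0 0" --pt "0 0 0 -1.8 0 0 0" --pt "-0.04 0 0 -1.8 0 0 0" --pt "-0.04 0 0 -1.8 0 0 0"

```text
time_s: 14.13
eef_pos: [0.4411, 0.2804, 0.3504]
tcp_rot: [0.001, 0.629, 0.777, 0.0]
force: [-0.0, -0.1, -1.1]
finger_gap: 0.52
```

```bash
python3 - <<'E'
from cell import *
from h import *
st=get_state();m=camera_model("wrist");im=camera("wrist")[:,:,::-1].copy()
plan(st,(.441,.280,.35),102)
crop(im,0,0,512,384,1.5,"pics/w12b.png")
for o in sugar(m,im): print(o)
E
```

```text
t 14.13 tcp [0.4411 0.2804 0.3504] yaw 101.98 zax [ 0.002 -0.001 -1.   ] gap 0.52 q [ 0.57  0.2  -0.32  1.05 -0.    1.93] F [-0.  -0.1 -1.1]
rotvec tool [ 0.0019  0.001  -0.0003]  shift now-axes [-0.04 -0.02  0.04]  after-turn axes [-0.04 -0.02  0.04]
(array([251.6, 173. ]), array([443.3, 274.9]), 30.6, 19.4, 102.0)
```

View pics/w12b.png

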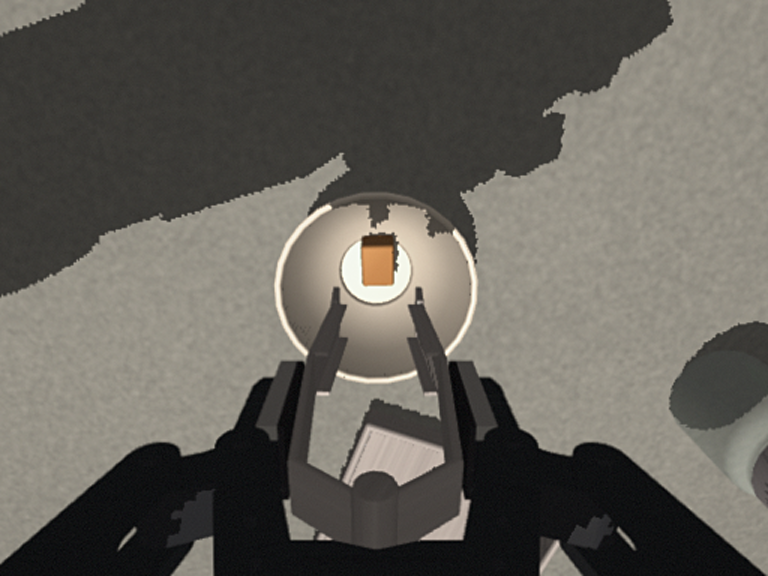

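The first lump lies in the bowl at (377,265)/1.5, slightly past the floor's centre, and the tongs are clear. Going back for the second lump.

>>> arm_command --pt "-0.04 -1.95 0.41 0 0 0 0" --pt "-0.04 -1.95 0.41 0 0 0 0" --pt "-0.04 -1.95 0.41 0 0 0 0" --pt "-0.04 -1.95 0.41 0 0 0 0" --pt "-0.04 -1.95 0.41 0 0 0 0" --pt "-0.04 -1.95 0.41 0 0 0 0" --pt "-0.04 -1.95 0.41 0 0 0 0" --pt "-0.04 -1.95 0.41 0 0 0 0" --pt "-0.04 -1.95 0.41 0 0 0 0" --pt "-0.04 -1.95 0.41 0 0 0 0" --pt "-0.04 0 0 0 0 0 0" --pt "-0.04 0 0 0 0 0 0"

```text
time_s: 15.18
eef_pos: [0.522, 0.0975, 0.3494]
tcp_rot: [0.001, 0.63, 0.776, 0.0]
force: [0.6, -0.3, -1.6]
finger_gap: 0.521
```

>>> arm_command --pt "-0.04 0 0 0 0 0 0.1" --pt "-0.04 0 0 0 0 0 0.1" --pt "-0.04 0 0 0 0 0 0.1" --pt "-0.04 0 0 0 0 0 0.1" --pt "-0.04 0 0 0 0 0 0.1" --pt "-0.04 0 0 0 0 0 0"

```text
time_s: 15.68
eef_pos: [0.5214, 0.0991, 0.3494]
tcp_rot: [0.001, 0.802, 0.597, 0.001]
force: [-0.5, 0.5, -1.5]
finger_gap: 0.522
```

```bash
python3 - <<'E'
from cell import *
from h import *
st=get_state();m=camera_model("wrist");im=camera("wrist")[:,:,::-1].copy()
plan(st,(.522,.0985,.35),72)
crop(im,0,0,512,384,1.5,"pics/w13b.png");cv2.imwrite("pics/w13.png",im);np.save("w13.npy",m,allow_pickle=True)
for o in sugar(m,im): print(o)
E
```

```text
t 15.68 tcp [0.5214 0.0991 0.3494] yaw 73.26 zax [ 0.002 -0.    -1.   ] gap 0.522 q [ 0.19  0.21 -0.31  1.05 -0.    2.05] F [-0.5  0.5 -1.5]
rotvec tool [ 0.0018 -0.0001  0.022 ]  shift now-axes [-0.04  0.07 -0.06]  after-turn axes [-0.04  0.08 -0.06]
(array([99.3,  5.4]), array([444.6, 261.4]), 26.6, 10.3, 162.2)
(array([251.2, 164.5]), array([523.3, 101.3]), 29.1, 19.2, 73.3)
(array([296.8, 225.3]), array([548.4,  30.3]), 25.4, 9.7, 96.6)
```

View pics/w13b.png

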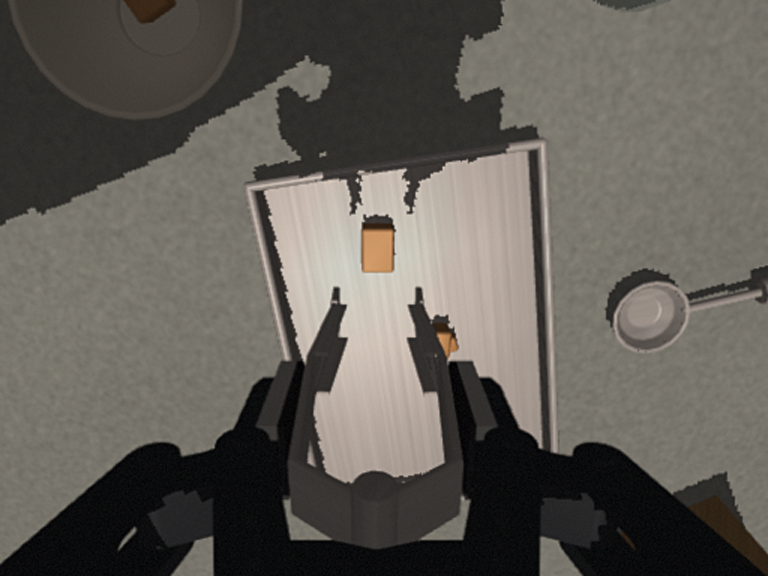

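The second lump at (377,248)/1.5 is in line with the tips (335 and 419) and parallel; the piece is at (445,340), below to the right. Checking that the piece stays clear: arm b's plate will come down about 60 mm from it.

>>> arm_command --pt "-0.04 0.15 0 1.5 0 0 0" --pt "-0.04 0.15 0 1.5 0 0 0" --pt "-0.04 0.15 0 1.5 0 0 0" --pt "-0.04 0 0 1.5 0 0 0" --pt "-0.04 0 0 1.2 0 0 0" --pt "-0.04 0 0 1 0 0 0" --pt "-0.04 0 0 0.7 0 0 0" --pt "-0.04 0 0 0.5 0 0 0" --pt "-0.04 0 0 0.3 0 0 0" --pt "-0.04 0 0 0 0 0 0" --pt "-0.04 0 0 0 0 0 0"

```text
time_s: 16.65
eef_pos: [0.5235, 0.1025, 0.2526]
tcp_rot: [0.001, 0.802, 0.597, 0.001]
force: [-0.7, 0.2, -1.2]
finger_gap: 0.521
```

```bash
python3 - <<'E'
from cell import *
from h import *
st=get_state();m=camera_model("wrist");im=camera("wrist")[:,:,::-1].copy()
plan(st,(.522,.105,.2495),73.3)
crop(im,0,0,512,384,1.5,"pics/w14b.png")
for o in sugar(m,im): print(o)
E
```

```text
t 16.65 tcp [0.5235 0.1025 0.2526] yaw 73.35 zax [ 0.002 -0.001 -1.   ] gap 0.521 q [ 0.19  0.3  -0.43  0.84 -0.    2.06] F [-0.7  0.2 -1.2]
rotvec tool [ 0.0024 -0.0001  0.0009]  shift now-axes [ 0.2  -0.21  0.31]  after-turn axes [ 0.2  -0.21  0.31]
(array([250.3, 207.5]), array([523.6, 102. ]), 31.3, 18.7, 72.6)
```

View pics/w14b.png

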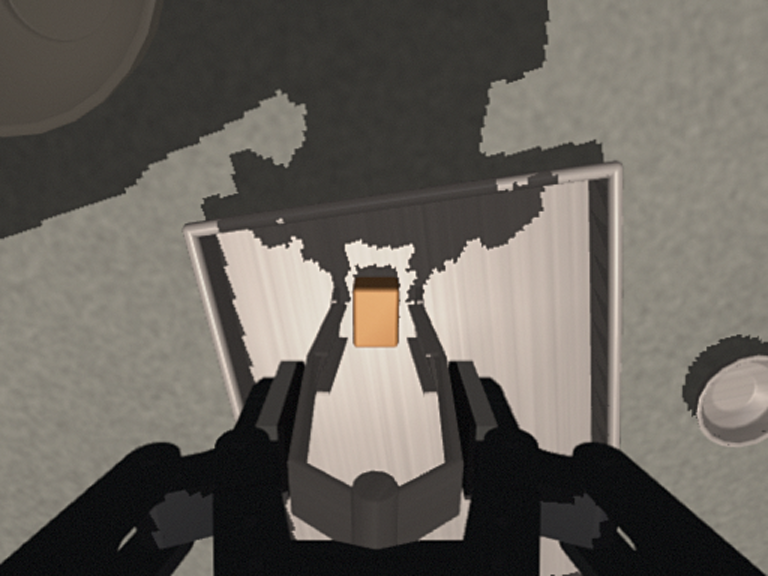

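The lump at (376,312)/1.5 is centred between the plates. Lower 2.5 mm and squeeze.

>>> arm_command --pt "-0.04 0.05 0 0.25 0 0 0" --pt "-0.04 0 0 0 0 0 0" --pt "0 0 0 0 0 0 0" --pt "0.03 0 0 0 0 0 0" --pt "0.06 0 0 0 0 0 0" --pt "0.09 0 0 0 0 0 0" --pt "0.12 0 0 0 0 0 0" --pt "0.16 0 0 0 0 0 0" --pt "0.2 0 0 0 0 0 0" --pt "0.25 0 0 0 0 0 0" --pt "0.25 0 0 0 0 0 0"

```text
time_s: 17.62
eef_pos: [0.5235, 0.103, 0.2499]
tcp_rot: [0.001, 0.802, 0.597, 0.001]
force: [-0.8, -1.2, 1.6]
finger_gap: 0.44
```

>>> arm_command --pt "0.25 0 0 -0.3 0 0 0" --pt "0.25 0 0 -0.7 0 0 0" --pt "0.25 0 0 -0.7 0 0 0" --pt "0.25 0 0 -0.7 0 0 0" --pt "0.25 0 0 0 0 0 0"

```text
time_s: 18.03
eef_pos: [0.5242, 0.1031, 0.2757]
tcp_rot: [0.001, 0.802, 0.597, 0.002]
force: [0.8, 0.2, -0.6]
finger_gap: 0.448
```

```bash
python3 - <<'E'
from cell import *
from h import *
st=get_state();m=camera_model("wrist");im=camera("wrist")[:,:,::-1].copy()
plan(st,(.4478,.25,.345),102)
crop(im,130,150,390,384,2.5,"pics/w15b.png")
E
```

```text
t 18.03 tcp [0.5242 0.1031 0.2757] yaw 73.33 zax [ 0.005 -0.    -1.   ] gap 0.448 q [ 0.19  0.28 -0.4   0.88 -0.    2.06] F [ 0.8  0.2 -0.6]
rotvec tool [ 0.0048  0.     -0.5003]  shift now-axes [ 11.89 -11.5   -6.96]  after-turn axes [15.96 -4.42 -6.93]
```

View pics/w15b.png

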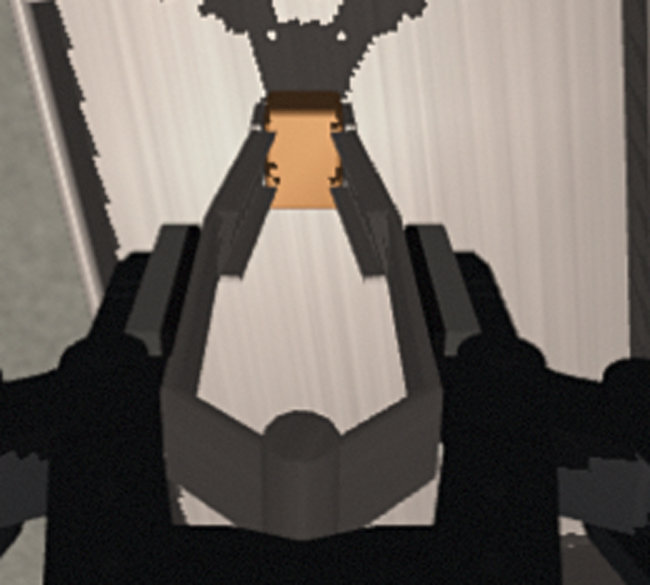

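The second lump is held between the plates at (303,160) in the crop. Lift, turn to the same yaw as before, and go to the bowl's near side.

>>> arm_command --pt "0.25 0 0 -1.4 0 0 0" --pt "0.25 0 0 -1.4 0 0 0" --pt "0.25 0 0 -1.4 0 0 0" --pt "0.25 0 0 -1.4 0 0 0" --pt "0.25 0 0 -1.4 0 0 0" --pt "0.25 0 0 0 0.001 0 -0.1" --pt "0.25 0 0 0 0.001 0 -0.1" --pt "0.25 0 0 0 0 0 -0.1" --pt "0.25 0 0 0 0 0 -0.1" --pt "0.25 0 0 0 0 0 -0.1" --pt "0.25 0 0 0 0 0 0"

```text
time_s: 19.0
eef_pos: [0.5231, 0.103, 0.3436]
tcp_rot: [-0.0, 0.629, 0.778, -0.0]
force: [-0.1, -0.0, -1.2]
finger_gap: 0.443
```

>>> arm_command --pt "0.25 1.97 -0.55 0 0 0 0" --pt "0.25 1.97 -0.55 0 0 0 0" --pt "0.25 1.97 -0.55 0 0 0 0" --pt "0.25 1.97 -0.55 0 0 0 0" --pt "0.25 1.97 -0.55 0 0 0 0" --pt "0.25 1.97 -0.55 0 0 0 0" --pt "0.25 1.97 -0.55 0 0 0 0" --pt "0.25 1.97 -0.55 0 0 0 0" --pt "0.25 0 0 0 0 0 0" --pt "0.25 0 0 0 0 0 0"

```text
time_s: 19.83
eef_pos: [0.4471, 0.2487, 0.3436]
tcp_rot: [0.0, 0.63, 0.777, -0.0]
force: [0.6, -0.2, -1.2]
finger_gap: 0.45
```

```bash
python3 - <<'E'
from cell import *
from h import *
st=get_state();m=camera_model("wrist");im=camera("wrist")[:,:,::-1].copy()
plan(st,(.4478,.248,.265),102)
crop(im,0,0,512,384,1.5,"pics/w16b.png")
for o in sugar(m,im,.024): print(o)
E
```

```text
t 19.83 tcp [0.4471 0.2487 0.3436] yaw 101.97 zax [-0.    -0.001 -1.   ] gap 0.45 q [ 0.51  0.18 -0.36  1.03 -0.    1.87] F [ 0.6 -0.2 -1.2]
rotvec tool [-0.0002  0.0006 -0.0006]  shift now-axes [-0.08  0.06  7.86]  after-turn axes [-0.08  0.06  7.86]
(array([253.5, 140.3]), array([442.9, 275.1]), 29.7, 18.9, 102.7)
(array([251. , 209.4]), array([454.9, 210.8]), 45.9, 28.0, 102.0)
```

View pics/w16b.png

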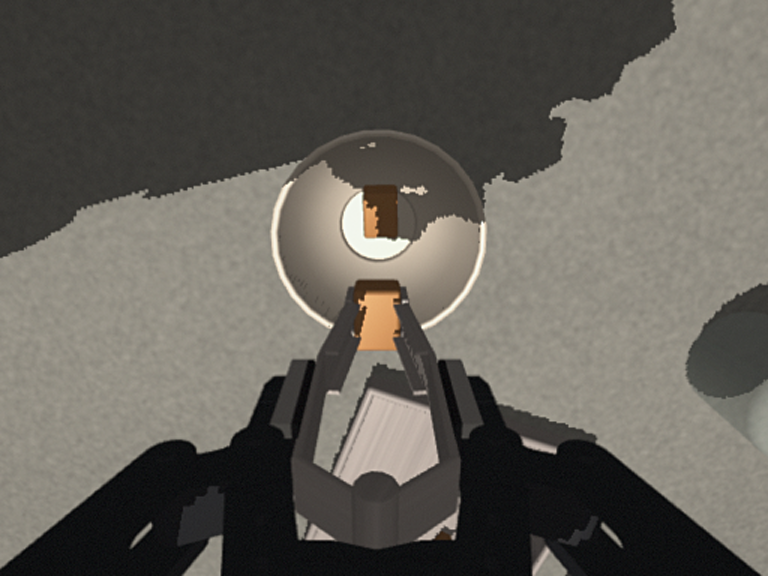

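>>> arm_command --pt "0.25 -0.1 0.05 1.2 0 0 0" --pt "0.25 0 0 1.2 0 0 0" --pt "0.25 0 0 1.2 0 0 0" --pt "0.25 0 0 1.2 0 0 0" --pt "0.25 0 0 1.2 0 0 0" --pt "0.25 0 0 0.9 0 0 0" --pt "0.25 0 0 0.6 0 0 0" --pt "0.25 0 0 0 0 0 0" --pt "0.25 0 0 0 0 0 0"

```text
time_s: 20.63
eef_pos: [0.4483, 0.2468, 0.2687]
tcp_rot: [0.0, 0.63, 0.777, -0.0]
force: [1.0, 0.2, -1.4]
finger_gap: 0.444
```

```bash
python3 - <<'E'
from cell import *
from h import *
st=get_state();m=camera_model("wrist");im=camera("wrist")[:,:,::-1].copy()
plan(st,(.4478,.248,.265),102)
crop(im,130,100,390,384,2,"pics/w17b.png")
s=camera("side")[:,:,::-1];crop(s,140,70,230,165,6,"pics/s17.png")
E
```

```text
t 20.63 tcp [0.4483 0.2468 0.2687] yaw 101.93 zax [-0.    -0.001 -1.   ] gap 0.444 q [ 0.5   0.25 -0.46  0.86 -0.    1.87] F [ 1.   0.2 -1.4]
rotvec tool [-0.0006  0.0005 -0.0013]  shift now-axes [ 0.13 -0.03  0.37]  after-turn axes [ 0.13 -0.03  0.37]
```

View pics/w17b.png

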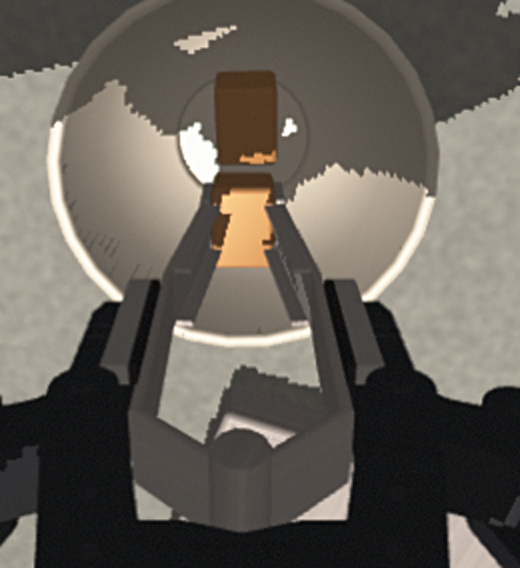

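View pics/s17.png

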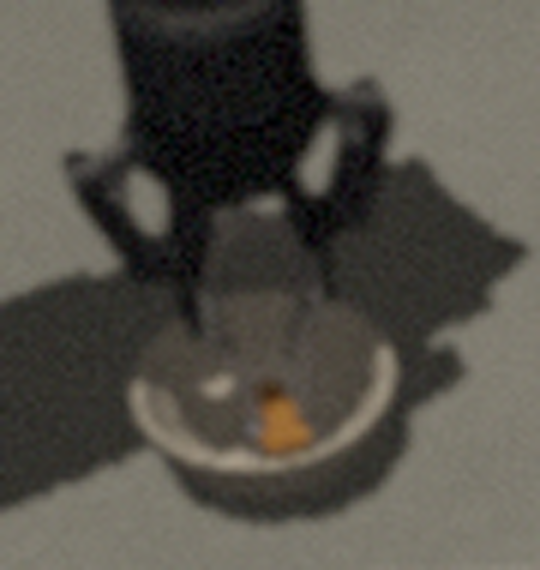

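Lump 2 hangs in the bowl behind lump 1 (gap visible at (245,168)), with no contact force. Lower 4 mm and release.

>>> arm_command --pt "0.25 0.05 0 0.2 0 0 0" --pt "0.25 0.05 0 0.2 0 0 0" --pt "0.25 0 0 0 0 0 0"

```text
time_s: 20.98
eef_pos: [0.4479, 0.2482, 0.2646]
tcp_rot: [0.0, 0.629, 0.777, -0.0]
force: [-0.7, -0.6, -0.8]
finger_gap: 0.445
```

>>> arm_command --pt "0.1 0 0 0 0 0 0" --pt "0.07 0 0 0 0 0 0" --pt "0.04 0 0 0 0 0 0" --pt "0.04 0 0 0 0 0 0"

```text
time_s: 21.32
eef_pos: [0.448, 0.2482, 0.2648]
tcp_rot: [0.0, 0.629, 0.777, -0.0]
force: [-0.4, 0.2, -0.8]
finger_gap: 0.482
```

```bash
python3 - <<'E'
from cell import *
from h import *
st=get_state();m=camera_model("wrist");im=camera("wrist")[:,:,::-1].copy()
plan(st,(.4478,.248,.35),102)
crop(im,130,100,390,384,2,"pics/w18b.png")
E
```

```text
t 21.32 tcp [0.448  0.2482 0.2648] yaw 101.98 zax [ 0. -0. -1.] gap 0.482 q [ 0.51  0.25 -0.47  0.85 -0.    1.87] F [-0.4  0.2 -0.8]
rotvec tool [-0.      0.0003 -0.0003]  shift now-axes [-0.01 -0.02 -8.52]  after-turn axes [-0.01 -0.02 -8.52]
```

View pics/w18b.png

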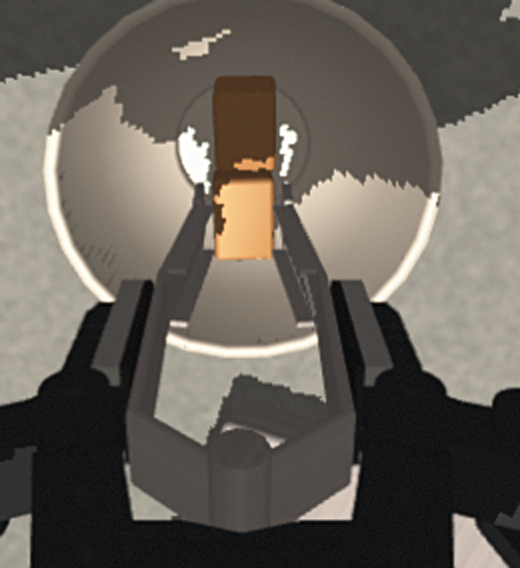

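Both lumps lie end to end in the bowl, and the plates are clear of lump 2 on both sides. Lifting out.

>>> arm_command --pt "0.02 0 0 -0.8 0 0 0" --pt "0.02 0 0 -1.2 0 0 0" --pt "0.02 0 0 -1.5 0 0 0" --pt "0 0 0 -1.8 0 0 0" --pt "-0.04 0 0 -1.8 0 0 0" --pt "-0.04 0 0 -1.8 0 0 0" --pt "-0.04 0 0 -1.8 0 0 0" --pt "-0.04 0 0 -1.8 0 0 0" --pt "-0.04 0 0 -1.8 0 0 0" --pt "-0.04 0 0 -1.2 0 0 0"

```text
time_s: 22.2
eef_pos: [0.4481, 0.2482, 0.4223]
tcp_rot: [0.001, 0.629, 0.777, 0.001]
force: [0.2, 0.1, -0.7]
finger_gap: 0.522
```

```bash
python3 - <<'E'
from cell import *
from h import *
st=get_state();m=camera_model("wrist");im=camera("wrist")[:,:,::-1].copy()
plan(st,(.4253,-.277,.42),-16.7)
crop(im,0,0,512,384,1.5,"pics/w19b.png")
for o in sugar(m,im,.024): print(o)
E
```

```text
t 22.2 tcp [0.4481 0.2482 0.4223] yaw 101.98 zax [ 0.002  0.001 -1.   ] gap 0.522 q [ 0.51  0.14 -0.23  1.2  -0.    1.87] F [ 0.2  0.1 -0.7]
rotvec tool [ 9.0000e-04 -2.4000e-03  2.0713e+00]  shift now-axes [-50.91 -13.13   0.18]  after-turn axes [12.91 50.96  0.23]
(array([250.6, 140. ]), array([445.8, 259.8]), 59.8, 19.1, 102.0)
```

View pics/w19b.png

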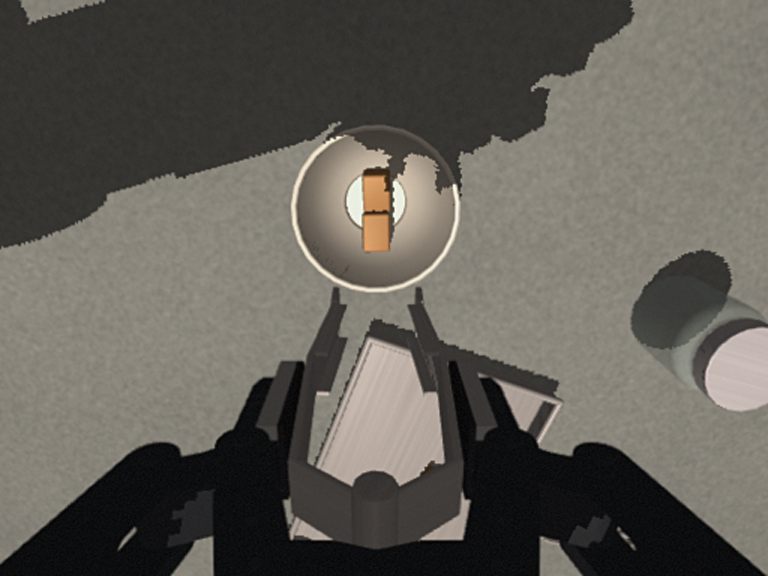

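Both lumps rest in the bowl (376,193) and (376,232)/1.5; the bowl hasn't moved. Returning to the rail.

>>> arm_command --pt "-0.04 -2.1 -0.55 0 0 0 0" --pt "-0.04 -2.1 -0.55 0 0 0 0" --pt "-0.04 -2.1 -0.55 0 0 0 0" --pt "-0.04 -2.1 -0.55 0 0 0 0" --pt "-0.04 -2.1 -0.55 0 0 0 0" --pt "-0.04 -2.1 -0.55 0 0 0 0" --pt "-0.04 -2.1 -0.55 0 0 0 0" --pt "-0.04 -2.1 -0.55 0 0 0 0" --pt "-0.04 -2.1 -0.55 0 0 0 0" --pt "-0.04 -2.1 -0.55 0 0 0 0" --pt "-0.04 -2.1 -0.55 0 0 0 0" --pt "-0.04 -2.1 -0.55 0 0 0 0"

```text
time_s: 23.25
eef_pos: [0.4353, -0.0131, 0.4198]
tcp_rot: [0.0, 0.629, 0.777, -0.0]
force: [0.9, 0.5, -1.0]
finger_gap: 0.522
```

>>> arm_command --pt "-0.04 0 0 0 0 0 0.115" --pt "-0.04 0 0 0 0 0 0.115" --pt "-0.04 0 0 0 0 0 0.115" --pt "-0.04 0 0 0 0 0 0.115" --pt "-0.04 0 0 0 0 0 0.115" --pt "-0.04 0 0 0 0 0 0.115" --pt "-0.04 0 0 0 0 0 0.115" --pt "-0.04 0 0 0 0 0 0.115" --pt "-0.04 0 0 0 0 0 0.115"

```text
time_s: 24.0
eef_pos: [0.4355, -0.012, 0.4197]
tcp_rot: [0.0, 0.932, 0.361, -0.0]
force: [-0.6, 0.0, -1.2]
finger_gap: 0.521
```

>>> arm_command --pt "-0.04 0 0 0 0 0 0.115" --pt "-0.04 0 0 0 0 0 0.115" --pt "-0.04 0 0 0 0 0 0.115" --pt "-0.04 0 0 0 0 0 0.115" --pt "-0.04 0 0 0 0 0 0.115" --pt "-0.04 0 0 0 0 0 0.115" --pt "-0.04 0 0 0 0 0 0.115" --pt "-0.04 0 0 0 0 0 0.115" --pt "-0.04 0 0 0 0 0 0.115" --pt "-0.04 0 0 0 0 0 0"

```text
time_s: 24.83
eef_pos: [0.4237, -0.087, 0.4195]
tcp_rot: [-0.027, 0.994, -0.11, 0.0]
force: [0.2, -0.2, -0.4]
finger_gap: 0.525
```

```bash
python3 - <<'E'
from cell import *
from h import *
plan(get_state(),(.4253,-.277,.42),-16.7)
E
```

```text
t 24.83 tcp [ 0.4237 -0.087   0.4195] yaw -12.65 zax [ 0.006  0.053 -0.999] gap 0.525 q [-0.22 -0.01 -0.39  1.19  0.05  3.14] F [ 0.2 -0.2 -0.4]
rotvec tool [-0.0528  0.0074  0.0704]  shift now-axes [ 4.32 18.47 -1.06]  after-turn axes [ 5.61 18.15 -0.05]
```

The last joint reached its limit (3.14), which dragged the pose a bit; moving toward the rail relieves it.

>>> arm_command --pt "-0.04 0.4 2 0 0 0 0" --pt "-0.04 0.4 2 0 0 0 0" --pt "-0.04 0.4 2 0 0 0 0" --pt "-0.04 0.4 2 0 0 0 0" --pt "-0.04 0.4 2 0 0 0 0" --pt "-0.04 0 0 0 0 0 0"

```text
time_s: 25.33
eef_pos: [0.4231, -0.1874, 0.4137]
tcp_rot: [-0.027, 0.994, -0.107, 0.0]
force: [-0.4, 0.5, -0.9]
finger_gap: 0.52
```

```bash
python3 - <<'E'
from cell import *
from h import *
plan(get_state(),(.4253,-.277,.42),-16.7)
E
```

```text
t 25.33 tcp [ 0.4231 -0.1874  0.4137] yaw -12.33 zax [ 0.006  0.053 -0.999] gap 0.52 q [-0.43  0.06 -0.34  1.19  0.05  2.92] F [-0.4  0.5 -0.9]
rotvec tool [-0.053   0.0072  0.0761]  shift now-axes [ 2.12  8.66 -1.1 ]  after-turn axes [ 2.78  8.51 -0.63]
```

>>> arm_command --pt "-0.04 0.5 2.1 -0.3 -0.013 0.002 0" --pt "-0.04 0.5 2.1 -0.3 -0.013 0.002 0" --pt "-0.04 0.5 2.1 -0.3 -0.013 0.002 0.025" --pt "-0.04 0.6 2.1 -0.3 -0.013 0.002 0.025" --pt "-0.04 0 0 0 0 0 0.026" --pt "-0.04 0 0 0 0 0 0" --pt "-0.04 0 0 0 0 0 0"

```text
time_s: 25.92
eef_pos: [0.4252, -0.2717, 0.4228]
tcp_rot: [-0.002, 0.99, -0.144, 0.001]
force: [0.0, -0.4, -0.9]
finger_gap: 0.52
```

```bash
python3 - <<'E'
from cell import *
from h import *
st=get_state();m=camera_model("wrist");im=camera("wrist")[:,:,::-1].copy()
plan(st,(.4253,-.277,.42),-16.7)
crop(im,0,0,512,384,1.5,"pics/w20b.png");cv2.imwrite("pics/w20.png",im);np.save("w20.npy",m,allow_pickle=True)
E
```

```text
t 25.92 tcp [ 0.4252 -0.2717  0.4228] yaw -16.51 zax [ 0.002  0.003 -1.   ] gap 0.52 q [-0.57  0.13 -0.24  1.2   0.    2.86] F [ 0.  -0.4 -0.9]
rotvec tool [-0.0034 -0.0013  0.0033]  shift now-axes [0.16 0.51 0.28]  after-turn axes [0.16 0.51 0.28]
```

View pics/w20b.png

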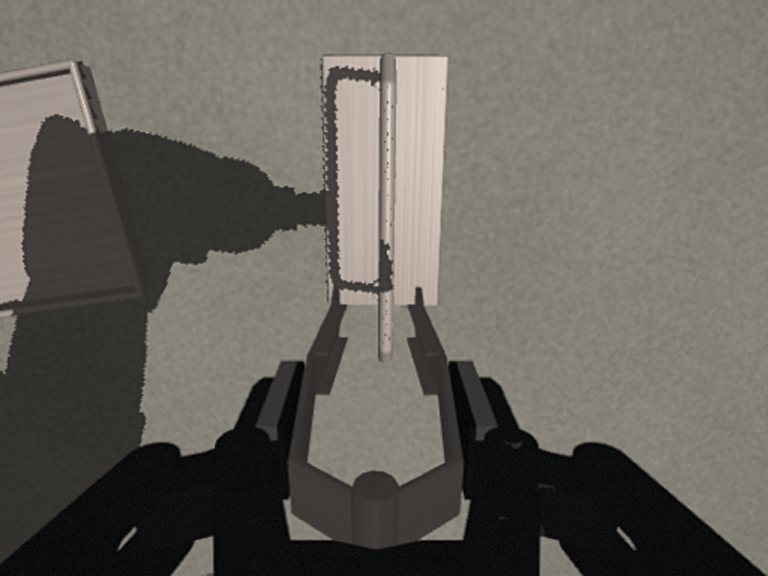

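The bar (x≈387/1.5) lies between the tips (336 and 419), slightly right of centre; a 5 mm sideways correction is due. Correct, then start down.

>>> arm_command --pt "-0.04 0.35 0.25 0 -0.0017 0 0.0017" --pt "-0.04 0.35 0.25 0 -0.0017 0 0.0017" --pt "-0.04 0.3 0 0 0 0 0" --pt "-0.04 0 0 1 0 0 0" --pt "-0.04 0 0 1.2 0 0 0" --pt "-0.04 0 0 1.2 0 0 0" --pt "-0.04 0 0 0 0 0 0" --pt "-0.04 0 0 0 0 0 0"

```text
time_s: 26.63
eef_pos: [0.4331, -0.2796, 0.388]
tcp_rot: [-0.0, 0.989, -0.146, -0.0]
force: [0.6, -0.2, -0.9]
finger_gap: 0.516
```

```bash
python3 - <<'E'
from cell import *
from h import *
st=get_state();m=camera_model("wrist");im=camera("wrist")[:,:,::-1].copy()
plan(st,(.4355,-.280,.262),-16.7)
crop(im,0,0,512,384,1.5,"pics/w21b.png")
E
```

```text
t 26.63 tcp [ 0.4331 -0.2796  0.388 ] yaw -16.76 zax [-0.  0. -1.] gap 0.516 q [-0.57  0.16 -0.28  1.13 -0.    2.86] F [ 0.6 -0.2 -0.9]
rotvec tool [ 0.      0.0001 -0.001 ]  shift now-axes [ 0.24 -0.03 12.6 ]  after-turn axes [ 0.24 -0.03 12.6 ]
```

View pics/w21b.png

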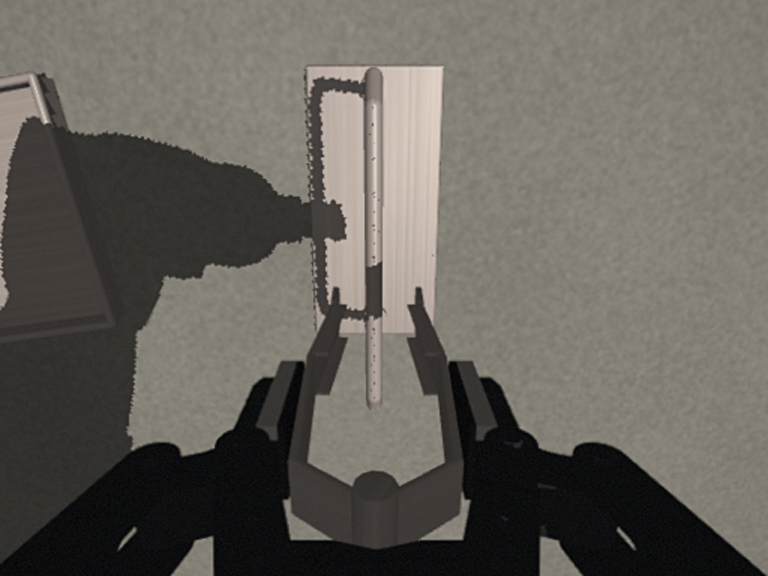

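The bar at x≈374 is now centred between the tips (336 and 419). Descending to the hanging height.

>>> arm_command --pt "-0.04 0 -0.05 1.5 0 0 0" --pt "-0.04 0 0 1.5 0 0 0" --pt "-0.04 0 0 1.5 0 0 0" --pt "-0.04 0 0 1.5 0 0 0" --pt "-0.04 0 0 1.5 0 0 0" --pt "-0.04 0 0 1.5 0 0 0" --pt "-0.04 0 0 1.5 0 0 0" --pt "-0.04 0 0 0.8 0 0 0" --pt "-0.04 0 0 0.5 0 0 0" --pt "-0.04 0 0 0.3 0 0 0" --pt "-0.04 0 0 0 0 0 0" --pt "-0.04 0 0 0 0 0 0"

```text
time_s: 27.68
eef_pos: [0.4341, -0.2798, 0.2687]
tcp_rot: [0.001, 0.989, -0.146, 0.001]
force: [-1.4, 0.1, -1.6]
finger_gap: 0.519
```

```bash
python3 - <<'E'
from cell import *
from h import *
st=get_state();m=camera_model("wrist");im=camera("wrist")[:,:,::-1].copy()
plan(st,(.4355,-.280,.262),-16.7)
crop(im,0,0,512,384,1.5,"pics/w22b.png")
E
```

```text
t 27.68 tcp [ 0.4341 -0.2798  0.2687] yaw -16.77 zax [ 0.003 -0.002 -1.   ] gap 0.519 q [-0.57  0.25 -0.45  0.86 -0.    2.86] F [-1.4  0.1 -1.6]
rotvec tool [ 0.0009 -0.0029 -0.0012]  shift now-axes [ 0.13 -0.02  0.67]  after-turn axes [ 0.14 -0.02  0.67]
```

View pics/w22b.png

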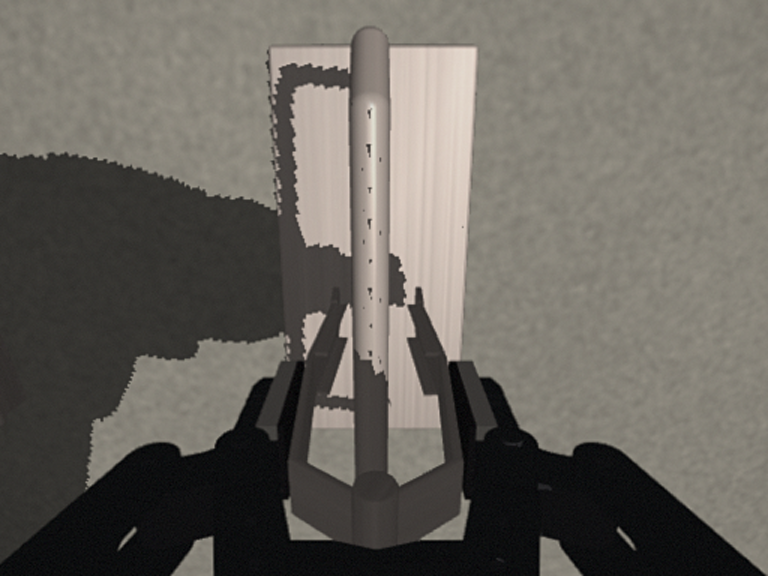

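The bar passes between the arms right under the pin (371,480)/1.5. Lower the last 6–7 mm while watching the force.

>>> arm_command --pt "-0.04 0 0 0.3 0 0 0" --pt "-0.04 0 0 0.3 0 0 0" --pt "-0.04 0 0 0 0 0 0" --pt "-0.04 0 0 0 0 0 0"

```text
time_s: 28.07
eef_pos: [0.4337, -0.2795, 0.2618]
tcp_rot: [0.0, 0.989, -0.146, 0.001]
force: [1.1, 0.0, -1.5]
finger_gap: 0.52
```

>>> arm_command --pt "-0.04 0 0 0.15 0 0 0" --pt "-0.04 0 0 0 0 0 0" --pt "-0.1 0 0 0 0 0 0" --pt "-0.15 0 0 0 0 0 0" --pt "-0.2 0 0 0 0 0 0" --pt "-0.3 0 0 0 0 0 0" --pt "-0.5 0 0 0 0 0 0" --pt "-0.8 0 0 0 0 0 0" --pt "-1 0 0 0 0 0 0" --pt "-1 0 0 0 0 0 0" --pt "-1 0 0 0 0 0 0"

```text
time_s: 28.98
eef_pos: [0.4337, -0.2796, 0.2603]
tcp_rot: [0.0, 0.989, -0.146, 0.001]
force: [0.2, 0.1, 0.1]
finger_gap: 1.002
```

```bash
python3 - <<'E'
from cell import *
from h import *
st=get_state();m=camera_model("wrist");im=camera("wrist")[:,:,::-1].copy()
plan(st,(.4355,-.280,.42),-16.7)
crop(im,0,0,512,384,1.5,"pics/w23b.png")
E
```

```text
t 28.98 tcp [ 0.4337 -0.2796  0.2603] yaw -16.77 zax [ 0.001 -0.001 -1.   ] gap 1.002 q [-0.57  0.26 -0.46  0.84 -0.    2.86] F [0.2 0.1 0.1]
rotvec tool [ 0.0005 -0.0017 -0.0012]  shift now-axes [  0.21  -0.   -15.97]  after-turn axes [ 1.800e-01 -1.000e-02 -1.597e+01]
```

View pics/w23b.png

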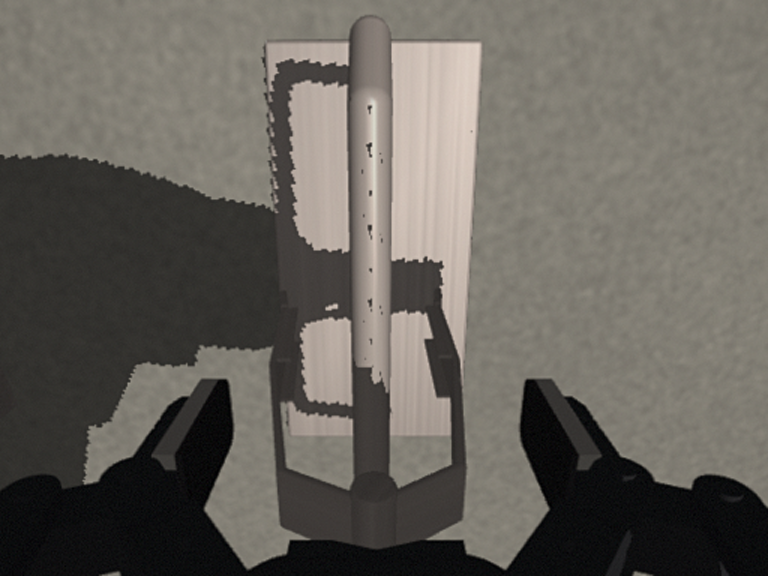

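The tongs hang astride the bar (pin at (371,490)/1.5, arms either side), and the fingers stand open and clear. Withdrawing upward.

>>> arm_command --pt "-1 0 0 -0.8 0 0 0" --pt "-1 0 0 -1.5 0 0 0" --pt "-1 0 0 -2 0 0 0" --pt "-1 0 0 -2 0 0 0" --pt "-1 0 0 -2 0 0 0" --pt "-1 0 0 -2 0 0 0" --pt "-1 0 0 -2 0 0 0" --pt "-1 0 0 -2 0 0 0" --pt "-1 0 0 0 0 0 0" --pt "-1 0 0 0 0 0 0" --pt "-1 0 0 0 0 0 0"

```text
time_s: 29.95
eef_pos: [0.4334, -0.2793, 0.4033]
tcp_rot: [0.0, 0.989, -0.146, 0.001]
force: [0.2, 0.4, -0.4]
finger_gap: 0.998
```

```bash
python3 - <<'E'
from cell import *
from h import *
st=get_state();m=camera_model("wrist");im=camera("wrist")[:,:,::-1].copy()
plan(st,(.4355,-.280,.42),-16.7)
crop(im,0,0,512,384,1.5,"pics/w24b.png")
s=camera("side")[:,:,::-1].copy();t=camera("top")[:,:,::-1].copy()
crop(s,140,90,380,370,2.1,"pics/s24.png"); crop(t,110,80,400,300,2.6,"pics/t24.png")
for o in sugar(camera_model("top"),t,.021,20): print(o)
E
```

```text
t 29.95 tcp [ 0.4334 -0.2793  0.4033] yaw -16.77 zax [ 0.002 -0.001 -1.   ] gap 0.998 q [-0.57  0.15 -0.25  1.16 -0.    2.86] F [ 0.2  0.4 -0.4]
rotvec tool [ 0.0005 -0.0018 -0.0012]  shift now-axes [ 0.23  0.   -1.67]  after-turn axes [ 0.22  0.   -1.67]
(array([244.4, 210.8]), array([545.9,  25.4]), 20.1, 15.9, 71.2)
(array([155.6, 248.6]), array([445.8, 258.6]), 57.8, 20.2, 102.0)
```

View pics/w24b.png

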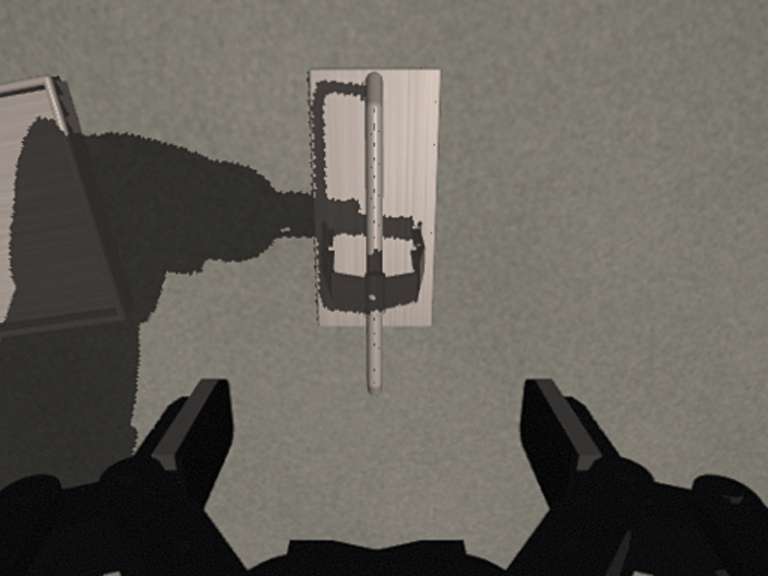

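View pics/s24.png

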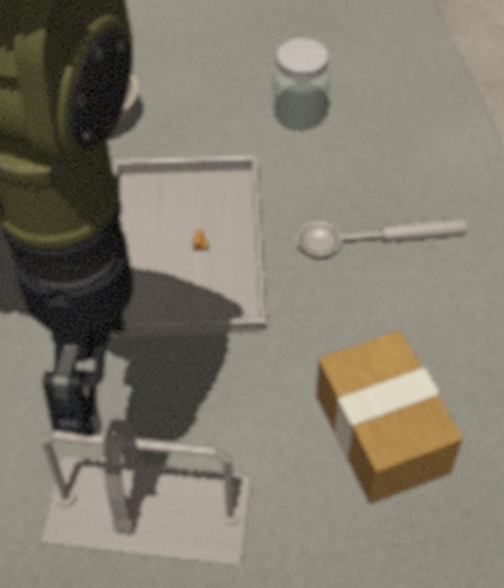

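View pics/t24.png

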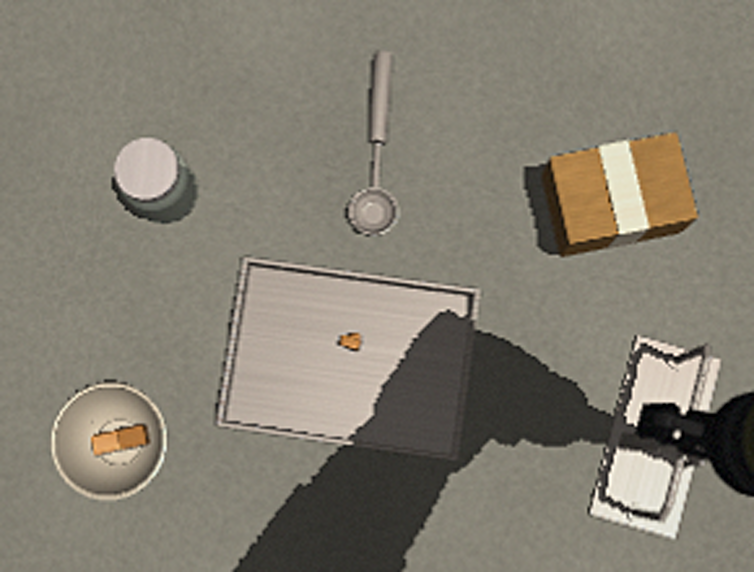

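Final views: wrist shows the tongs astride the bar at (373,290)/1.5. Side and top show the piece in the tray, both lumps in the bowl at (120,438), and jar, spoon and carton in place. A short settle, then hand in.

>>> arm_command --pt "-1 0 0 -0.5 0 0 0" --pt "-1 0 0 0 0 0 0" --pt "-1 0 0 0 0 0 0" --pt "-1 0 0 0 0 0 0" --pt "-1 0 0 0 0 0 0" --pt "-1 0 0 0 0 0 0" --pt "-1 0 0 0 0 0 0" --pt "-1 0 0 0 0 0 0" --pt "-1 0 0 0 0 0 0" --pt "-1 0 0 0 0 0 0"

```text
time_s: 30.93
eef_pos: [0.4335, -0.2794, 0.4085]
tcp_rot: [0.0, 0.989, -0.146, 0.001]
force: [0.2, -0.1, 0.4]
finger_gap: 0.999
```

```bash
python3 - <<'E'
from cell import *
print(hand_in()); print(get_state()["time_s"])
E
```

```text
the job is handed in; nothing more can be done
None
the job is handed in; nothing more can be done
```

I took the tongs off the rail and used them to set both whole lumps down in the sugar bowl. I then hung the tongs back astride the rail, let go, raised the gripper clear and handed in at about 31 s.

**Last checks:** The last pictures, taken about 1 s before hand-in, show:
- both lumps end to end in the bowl, their centres about 11 mm and 17–20 mm from its axis;
- the broken piece in its place in the tray;
- the tongs hanging with the bar between their arms, about 10 mm further along the rail than I found them;
- the bowl, jar, carton and spoon apparently where they were; I judged these by eye, not by measurement.

I released each lump 10–15 mm above the bowl floor. The second lump's outer end probably rests on the bowl's sloping wall.

**What went wrong on the way:** Twice a turn fell short and the tool leaned by about 0.05 rad. On the way back this was the last joint reaching its limit. I levelled the tool both times before going on, with nothing near it.

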